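# Cure both faces of coated control boards at the model workshop's UV station

### The arm

A 6-joint arm with a two-finger parallel gripper is mounted at the origin on the work surface. World frame = base frame: x ahead of the robot, y to its left, z up, the work surface at z = 0. Lengths are in m, angles in rad, forces in N, time in s.
With the tool pointing down it reaches from about 0.425 to 0.95 m from the base axis. Payload 3.5 kg.
Tool frame: the origin (TCP) lies on the centre line of the jaws, within the pads' length; the fingertips stand 22 mm ahead of it and the grasp point (between the pads) lies 3 mm ahead of it (finger_overhang is the z of the fingertips in the tool frame, in m); z points along the fingers, y is the line along which they close (so a half turn about z gives the same grasp; the last joint's range is limited). The gripper opens to 85 mm and grips with 20 to 120 N. Pads are 22 mm wide; open, the fingers measure 114 mm over their backs; the gripper's body (76 mm by 85 mm) begins 54 mm behind the grasp point. The pads swing forward as they close: fully open they stand 13 mm farther back than shut.
Start: joints at [1.153, 0.286, 1.577, -0, 1.279, -0.15], TCP at [0.179, 0.651, 0.253] pointing down, gripper open.
Joint ranges: [-2.77, 2.77], [-0.9, 2.22], [0.21, 2.48], [-1.53, 4.67], [0.24, 2.81], [-2.84, 2.84]. Speed limits (rad/s): [2.79, 2.79, 3.14, 3.14, 3.14, 3.14].

### API

Orientations are given as a unit quaternion [x, y, z, w].
In Python, from station import get_obs, read_camera, close_job, finger_overhang gives the robot as it stands.
- The arm moves only by the tool servo_tool, never from a script. Its argument "plan" is a list of rows, each an object of numbers: "x", "y", "z": the shift along the tool's x, y, z in m; "ax", "ay", "az": the turn, a rotation vector about the tool's x, y, z in rad; "fingers": the opening, from 0 (shut) to 1 (fully open). A call has exactly 5 rows; each row is the pose to reach, as a shift and turn from the pose commanded when the call began, along the tool's axes at that moment; what a row does not reach only later rows make up. A row lasts 1/10 s, in which the tool goes at most 50 mm and 8.59 degrees, less where a joint would pass 70% of its speed; a pose out of reach is approached as far as the arm can. A call with a gripper value outside its range is refused whole. The fingers move at their own pace and stop on an object; "grip_force" is the grip in N (left out, the last holds). Time passes only in rows, so rows that repeat a pose let the fingers close, or fill a call up. It gives the time, the measured TCP pose, the force, the opening and the grip force at its end, in the units of the state.
- get_obs(): the state, without advancing time (a new reading comes with each control period).
- read_camera(name): name is "side" or "top" or "wrist"; returns a dict with "pixels" (480x640x3 uint8, blue, green, red), "intrinsics" (3x3 intrinsics, pixels), "k1" (the pictures are not rectified: a ray, as slopes to the right and down, at radius r is drawn at 1 + k1 r^2 times it, then the intrinsics apply), "cam_to_world" (4x4, takes a point from camera to world coordinates). Camera axes: x right, y down, z forward; pixel columns grow to the right and rows downward; lengths in m; the calibration is good to about 2 mm. A picture is of the moment at which its call begins. There is no depth.
- close_job(): hands the job in; it is judged then, once.
The state is a dict: "clock": time; "qpos": joint angles; "qvel": joint speeds; "tau": joint torques, N m; "eef_pos": TCP position; "tool_rot": TCP orientation; "ft_force": force on the tool from outside, world axes, zero at the start; "wrist_torque": the same for the moment, N m; "gripper_width": opening from 0.0 (shut) to 1.0 (fully open); "finger_force": force on a finger pad.
Only numpy, scipy, OpenCV 4.12 (cv2) and the standard library are available. Lean on these libraries where they do the work, as an engineer would, in place of code of your own. Each camera call takes 0.05 s, during which the arm holds its last target. There are 200 camera calls.

### The job

Cure every coated board on both faces: stand all the boards from the red drying rack side by side on the lamp stand, leaning on its back plate with their green component faces to the lamp, then press the console keys one at a time, red (power), blue (long exposure), green (start), and leave the boards alone for the 3 seconds of exposure. Turn every board round so that its amber solder face looks at the lamp, press blue and then green again, let the 3 seconds pass, switch off with red, and stand all the boards upright in the divided aluminium tote. Never press the yellow key or two keys at once, never start the lamp while a board is off the stand, and leave the other things on the bench where they are.

Things in the scene. Friction and masses are not known exactly. Their poses are not given: they have to be found in the camera images.
- board1: coated circuit board in an aluminium frame: treat as a plate 70 wide (y) x 95 high (z) x 9 mm thick (x), 120 g. Origin: middle of its lower edge; z up to the bare grip rail (top 26 mm: pinch it there across the 9 mm). +x looks out of the green component face, -x out of the amber solder face. Starts upright in a rack slot, facing either way; two or three of the three boards are present
- board2: coated circuit board in an aluminium frame: treat as a plate 70 wide (y) x 95 high (z) x 9 mm thick (x), 120 g. Origin: middle of its lower edge; z up to the bare grip rail (top 26 mm: pinch it there across the 9 mm). +x looks out of the green component face, -x out of the amber solder face. Starts upright in a rack slot, facing either way; two or three of the three boards are present
- board3: coated circuit board in an aluminium frame: treat as a plate 70 wide (y) x 95 high (z) x 9 mm thick (x), 120 g. Origin: middle of its lower edge; z up to the bare grip rail (top 26 mm: pinch it there across the 9 mm). +x looks out of the green component face, -x out of the amber solder face. Starts upright in a rack slot, facing either way; two or three of the three boards are present
- rack: red plastic drying rack, fixed, 200 (x) x 90 (y) mm; origin at the centre of its underside; floor 10 mm above the bench; three slots in a row along x (at -60, 0, +60 mm), each 15 mm wide between two walls that run along y and reach 46 mm above the bench; boards stand in them with their thickness along x
- stand: grey lamp stand, fixed; origin under the centre of its base plate (110 x 290 mm); +x points from the ledge to the violet-faced lamp bar (300 mm long, 205 mm away, 115 to 185 mm above the bench). Boards on the ledge lean 25 degrees from upright on the back plate, tops towards -x; the face looking to +x and a little up is to the lamp. A seated board's origin is near x 4, z 32 mm
- ledge (a point): mid-length point of the inner corner between ledge floor and back plate, 30 mm above the bench. The floor is square to the back plate; back plate 45 mm tall along its slope; slot 16 mm wide from it to an 8 mm lip on the lamp side; 284 mm long between 30 mm tall end cheeks: three boards fit 90 mm apart (y = -90, 0, 90; black marks part the places)
- console: grey key console, fixed, 95 (x) x 240 (y) x 40 mm high; origin at the centre of its underside; four round spring keys of 30 mm diameter in a row along y, 54 mm apart: red at y = +81, yellow +27, blue -27, green -81 mm
- key_red (a joint): travel of the red key (power on / off) in m: 0 up, 0.006 fully down; a spring key, 5 N takes it fully down; pressed counts from 0.004 held 0.1 s; it springs back when let go
- key_red_top (a point): centre of the top face of the red key, to be pressed straight down (world -z); it goes down with the key
- key_yellow (a joint): travel of the yellow key (short exposure, not to be used) in m: 0 up, 0.006 fully down; a spring key, 5 N takes it fully down; pressed counts from 0.004 held 0.1 s; it springs back when let go
- key_yellow_top (a point): centre of the top face of the yellow key, to be pressed straight down (world -z); it goes down with the key
- key_blue (a joint): travel of the blue key (long exposure) in m: 0 up, 0.006 fully down; a spring key, 5 N takes it fully down; pressed counts from 0.004 held 0.1 s; it springs back when let go
- key_blue_top (a point): centre of the top face of the blue key, to be pressed straight down (world -z); it goes down with the key
- key_green (a joint): travel of the green key (start) in m: 0 up, 0.006 fully down; a spring key, 5 N takes it fully down; pressed counts from 0.004 held 0.1 s; it springs back when let go
- key_green_top (a point): centre of the top face of the green key, to be pressed straight down (world -z); it goes down with the key
- tote: loose open aluminium tote, 200 (x) x 96 (y) x 52 mm high, about 450 g; origin at the centre of its underside; walls and floor 4 mm; four cross walls of full height part it along x into five compartments 35 mm long and 88 mm wide, centred at x = -78, -39, 0, +39, +78 mm; a board stands in one with its thickness along x
- engine: small model engine, finned dark cylinder with a blue head on an aluminium block, 60 x 45 x 96 mm; loose, not part of the job, leave it where it is; origin under its centre
- oiler: amber oiler bottle with a thin spout, 36 mm diameter, 130 mm tall; loose, not part of the job, leave it where it is; origin under its centre
- driver: screwdriver with a red handle, 160 mm, lying; loose, not part of the job, leave it where it is; origin under its centre
- spanner: steel wrench, 150 mm, lying; loose, not part of the job, leave it where it is; origin under its centre
- bearing: steel bearing ring, 56 mm diameter, 16 mm high; loose, not part of the job, leave it where it is; origin under its centre

How it is judged:
On the way, in this order (a step that is already met when the one before it is completed fails the run):
1. every board leans on the stand, component face to the lamp (x of board1 in the frame of stand between -0.008 and 0.022 m and y of board1 in the frame of stand between -0.115 and 0.115 m and z of board1 in the frame of stand between 0.024 and 0.042 m and angle between each of board1, board2, board3's own z axis and vertical below 0.65 rad and angle between the y axis of each of board1, board2, board3 and the y axis of stand, either way round below 0.2 rad and angle between each of board1, board2, board3's own x axis and vertical below 1.35 rad and x of board2 in the frame of stand between -0.008 and 0.022 m and y of board2 in the frame of stand between -0.115 and 0.115 m and z of board2 in the frame of stand between 0.024 and 0.042 m and x of board3 in the frame of stand between -0.008 and 0.022 m and y of board3 in the frame of stand between -0.115 and 0.115 m and z of board3 in the frame of stand between 0.024 and 0.042 m and contact force between the fingers and board1 below 0.2 N and contact force between the fingers and board2 below 0.2 N and contact force between the fingers and board3 below 0.2 N), for 0.2 s.
2. red key (power on) (value of joint key_red above 0.004 m), for 0.1 s.
3. blue key (long exposure) (value of joint key_blue above 0.004 m), for 0.1 s.
4. green key (start) (value of joint key_green above 0.004 m), for 0.1 s.
5. first exposure: green key up again, boards left alone on the stand, component faces to the lamp, for the 3 s (2.5 s counts) (all of step 1 and value of joint key_green below 0.001 m), for 2.5 s.
6. every board turned, solder face to the lamp, leaning on the stand (x of board1 in the frame of stand between -0.008 and 0.022 m and y of board1 in the frame of stand between -0.115 and 0.115 m and z of board1 in the frame of stand between 0.024 and 0.042 m and angle between each of board1, board2, board3's own z axis and vertical below 0.65 rad and angle between the y axis of each of board1, board2, board3 and the y axis of stand, either way round below 0.2 rad and angle between each of board1, board2, board3's own x axis and vertical above 1.8 rad and x of board2 in the frame of stand between -0.008 and 0.022 m and y of board2 in the frame of stand between -0.115 and 0.115 m and z of board2 in the frame of stand between 0.024 and 0.042 m and x of board3 in the frame of stand between -0.008 and 0.022 m and y of board3 in the frame of stand between -0.115 and 0.115 m and z of board3 in the frame of stand between 0.024 and 0.042 m and contact force between the fingers and board1 below 0.2 N and contact force between the fingers and board2 below 0.2 N and contact force between the fingers and board3 below 0.2 N), for 0.2 s.
7. blue key again (value of joint key_blue above 0.004 m), for 0.1 s.
8. green key again (value of joint key_green above 0.004 m), for 0.1 s.
9. second exposure: green key up again, boards left alone on the stand, solder faces to the lamp, for the 3 s (2.5 s counts) (all of step 6 and value of joint key_green below 0.001 m), for 2.5 s.
10. red key (power off) (value of joint key_red above 0.004 m), for 0.1 s.
At the end, for the whole second after the job is handed in: Every board present stands on its lower edge on the floor of the tote, inside its walls (lower edge under 25 mm above the tote's underside, within 43 degrees of upright), released and at rest; the tote stands level; all keys are up (x of board1 in the frame of tote between -0.1 and 0.1 m and y of board1 in the frame of tote between -0.05 and 0.05 m and z of board1 in the frame of tote between -0.002 and 0.025 m and angle between each of board1, board2, board3's own z axis and vertical below 0.75 rad and linear speed of each of board1, board2, board3, tote below 0.03 m/s and x of board2 in the frame of tote between -0.1 and 0.1 m and y of board2 in the frame of tote between -0.05 and 0.05 m and z of board2 in the frame of tote between -0.002 and 0.025 m and x of board3 in the frame of tote between -0.1 and 0.1 m and y of board3 in the frame of tote between -0.05 and 0.05 m and z of board3 in the frame of tote between -0.002 and 0.025 m and contact force between the fingers and board1 below 0.2 N and contact force between the fingers and board2 below 0.2 N and contact force between the fingers and board3 below 0.2 N and angle between tote's own z axis and vertical below 0.1 rad and value of joint each of key_red, key_yellow, key_blue, key_green below 0.002 m); the robot touches nothing.
It fails at once if the yellow key is pressed (value of joint key_yellow above 0.003 m).
It fails at once if two keys are pressed at once (value of joint each of key_red, key_yellow above 0.003 m or value of joint each of key_red, key_blue above 0.003 m or value of joint each of key_red, key_green above 0.003 m or value of joint each of key_yellow, key_blue above 0.003 m or value of joint each of key_yellow, key_green above 0.003 m or value of joint each of key_blue, key_green above 0.003 m).
It fails at once if the green key is pressed while a board is off the stand (value of joint key_green above 0.004 m and (z of any of board1, board2, board3 in the frame of stand above 0.06 m or z of any of board1, board2, board3 in the frame of stand below 0.015 m or x of any of board1, board2, board3 in the frame of stand above 0.04 m or x of any of board1, board2, board3 in the frame of stand below -0.03 m or y of any of board1, board2, board3 in the frame of stand above 0.14 m or y of any of board1, board2, board3 in the frame of stand below -0.14 m)).
It fails at once if another thing on the bench is moved more than 4 cm (distance of any of engine, oiler, driver, spanner, bearing from where it was at the start of the episode above 0.04 m).
Of board1, board2, board3 only 2 to 3 are there at a start; the rules pass over those that are not, and their reading is None.
At some moment in a run one of tote may be knocked a few centimetres aside while the robot is not near it.
It also fails if it takes over 210 s, if anything falls off the work surface, if the arm or the gripper's body presses on something with over 40 N, if the wrist force passes 120 N, or if a joint passes its speed limit or range.

## Working session

There is one attempt and no reset: what is moved stays moved. The work goes in short steps, Python scripts to look and compute and a tool call to move; the robot and the scene stay as the last step left them, time stands still between calls to the robot, and variables do not carry over. Pictures are saved under pics/ and viewed, at most 14 in all, crops included, and the job is handed in when it is done.

Besides the shell and the picture viewer there is one more tool, called after "Request:" as name(argument=value, ...) on one line, values as JSON. servo_tool: Moves the arm, as the interface text tells. Its arguments: {"type":"object","properties":{"plan":{"type":"array","items":{"type":"object","properties":{"x":{"type":"number"},"y":{"type":"number"},"z":{"type":"number"},"ax":{"type":"number"},"ay":{"type":"number"},"az":{"type":"number"},"fingers":{"type":"number"}}}},"grip_force":{"type":"number"}},"required":["plan"]}

```bash
ls; mkdir -p pics; cat > h.py <<'E'
import numpy as np,cv2
from scipy.spatial.transform import Rotation as R
from station import get_obs, read_camera, close_job, finger_overhang
def cam(n,save=None):
    c=read_camera(n)
    if save: cv2.imwrite('pics/'+save,c['pixels'])
    return c
def ray(c,u,v):
    K=np.array(c['intrinsics']);T=np.array(c['cam_to_world'])
    d=np.array([(u-K[0,2])/K[0,0],(v-K[1,2])/K[1,1]]);s=d.copy()
    for _ in range(30): s=d/(1+c['k1']*(s@s))
    return T[:3,3],T[:3,:3]@np.array([s[0],s[1],1])
def onz(c,u,v,z):
    o,d=ray(c,u,v);return o+d*(z-o[2])/d[2]
def proj(c,p):
    K=np.array(c['intrinsics']);T=np.array(c['cam_to_world'])
    q=T[:3,:3].T@(np.array(p)-T[:3,3]);s=q[:2]/q[2];s=s*(1+c['k1']*(s@s))
    return np.array([K[0,0]*s[0]+K[0,2],K[1,1]*s[1]+K[1,2]])
def blobs(c,lo,hi,amin=60):
    h=cv2.cvtColor(c['pixels'],cv2.COLOR_BGR2HSV);m=cv2.inRange(h,np.array(lo),np.array(hi))
    cs,_=cv2.findContours(m,cv2.RETR_EXTERNAL,cv2.CHAIN_APPROX_NONE)
    return [(cv2.contourArea(k),cv2.minAreaRect(k),k) for k in cs if cv2.contourArea(k)>amin]
E
python3 - <<'E'
from h import *
o=get_obs();print(o,finger_overhang)
for n in('top','side'):
    c=cam(n,n+'0.png');print(n,c['intrinsics'],c['k1'],c['cam_to_world'])
E
```

```text
pics
{'clock': 0.0, 'qpos': array([ 1.15299700e+00,  2.87155218e-01,  1.57822073e+00, -3.21662349e-06,
        1.27859865e+00, -1.50004375e-01]), 'qvel': array([ 1.18600898e-03, -2.06501769e-04,  9.02695536e-05, -1.04573560e-03,
        1.93554983e-03,  9.93475085e-04]), 'tau': array([ 3.89130673e-04, -4.05988240e+01, -2.92623103e+01, -1.49263906e-04,
        5.90822849e-03,  6.95328680e-06]), 'eef_pos': array([0.1783279 , 0.65037122, 0.25193042]), 'tool_rot': array([ 1.33497179e-01,  9.91048477e-01, -1.14372675e-03, -3.32116894e-04]), 'ft_force': array([ 0.01104137, -0.49118658, -0.31970919]), 'wrist_torque': array([ 0.02590869, -0.02946854,  0.03567164]), 'finger_force': 0.0, 'gripper_width': 0.9981324240027363} 0.022
top [[481.70917144   0.         319.29508353]
 [  0.         481.70917144 246.28771781]
 [  0.           0.           1.        ]] 0.04607385250909641 [[-0.01875636 -0.98211369  0.18735233  0.38696842]
 [-0.99979429  0.01697704 -0.01109737 -0.00678158]
 [ 0.00771819 -0.18752194 -0.98223009  0.95853905]
 [ 0.          0.          0.          1.        ]]
side [[458.23893833   0.         320.99698616]
 [  0.         458.23893833 244.61235768]
 [  0.           0.           1.        ]] -0.09666054922229447 [[ 0.98751463 -0.10307586  0.11912268  0.45518775]
 [-0.15706821 -0.70197391  0.69466698 -0.65013763]
 [ 0.01201762 -0.70470419 -0.70939945  0.75060876]
 [ 0.          0.          0.          1.        ]]
```

View pics/top0.png

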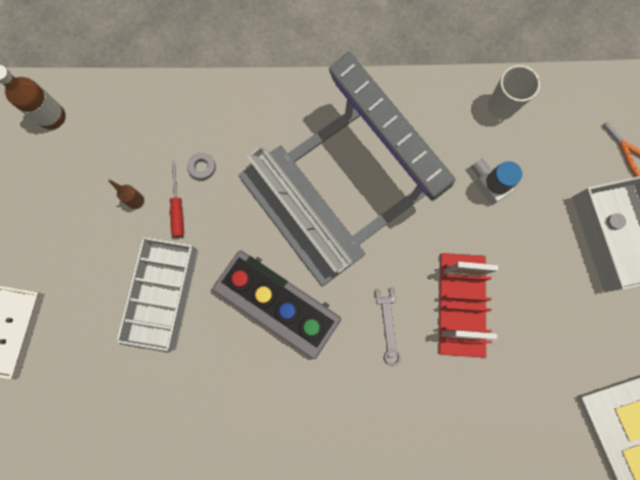

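View pics/side0.png

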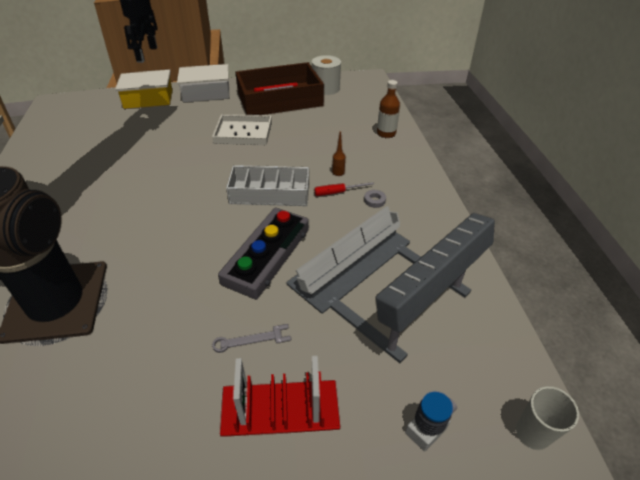

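```bash
python3 - <<'E'
from h import *
t=cv2.imread('pics/top0.png');s=cv2.imread('pics/side0.png')
a=cv2.resize(t[140:290,230:370],None,fx=4,fy=4,interpolation=cv2.INTER_CUBIC)
b=cv2.resize(s[350:440,215:345],(240,166),interpolation=cv2.INTER_CUBIC)
d=cv2.resize(t[245:365,435:505],(240,411),interpolation=cv2.INTER_CUBIC)
cv2.imwrite('pics/c1.png',np.hstack([a,np.vstack([b,d,np.zeros((23,240,3),np.uint8)])]))
b2=cv2.resize(t[230:355,110:210],None,fx=4.8,fy=4.8,interpolation=cv2.INTER_CUBIC)
cv2.imwrite('pics/c2.png',b2)
c=cam('top')
for n,lo,hi in(('red',(0,180,90),(6,255,255)),('yel',(20,150,120),(32,255,255)),('blue',(105,150,80),(125,255,255)),('green',(50,120,60),(80,255,255))):
    for A,r,k in blobs(c,lo,hi,50):
        u,v=r[0]; print(n,A,np.round(r[0]),np.round(r[1]),round(r[2]),onz(c,u,v,.045).round(4))
E
```

```text
red 100.5 [176. 211.] [24.  8.] 90 [0.6359 0.2603 0.045 ]
blue 149.5 [287. 310.] [14. 14.] 90 [0.4403 0.0459 0.045 ]
green 120.5 [310. 326.] [13. 13.] 90 [0.4089 0.0022 0.045 ]
```

View pics/c1.png

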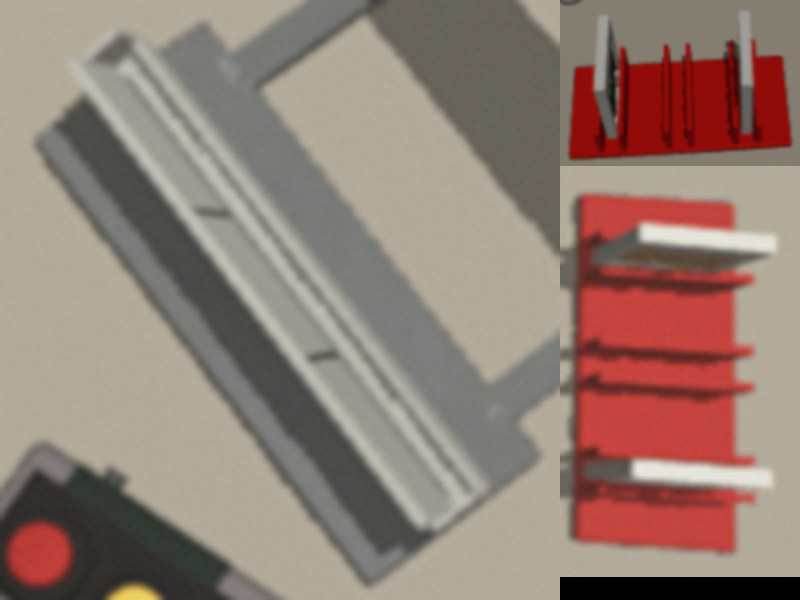

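View pics/c2.png

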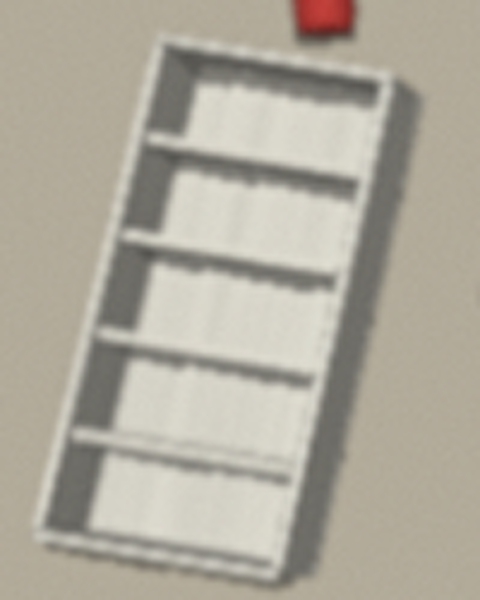

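```bash
python3 - <<'E'
from h import *
c=cam('top');s=cam('side');w=cam('wrist')
P=lambda x,y,z,sc,ox,oy:onz(c,ox+x/sc,oy+y/sc,z)
print('base');
for z in(.008,):
    B=np.array([P(x,y,z,4,230,140) for x,y in((40,145),(370,585),(540,455),(205,25))]);print(B.round(4),B.mean(0).round(4))
    for i,j in((0,1),(3,2),(1,2),(0,3)): d=B[j]-B[i];print(np.linalg.norm(d).round(4),np.degrees(np.arctan2(d[1],d[0])).round(2))
M=np.array([P(x,y,.0708,4,230,140) for x,y in((75,65),(425,530))]);d=M[1]-M[0];print('plate',M.round(4),np.linalg.norm(d),np.degrees(np.arctan2(d[1],d[0])))
T=np.array([P(x,y,.052,4.8,110,230) for x,y in((160,38),(393,75),(280,582),(38,540))]);print('tote',T.mean(0).round(4))
for i,j in((3,0),(2,1),(1,0),(2,3)): d=T[j]-T[i];print(np.linalg.norm(d).round(4),np.degrees(np.arctan2(d[1],d[0])).round(2))
img=c['pixels'][245:365,435:505];m=(img.min(2)>200).astype(np.uint8)
cs,_=cv2.findContours(m,0,2)
for k in cs:
    if cv2.contourArea(k)>50:
        bx=cv2.boxPoints(cv2.minAreaRect(k))+[435,245];q=np.array([onz(c,u,v,.105) for u,v in bx]);print('board',q.round(4).tolist(),q.mean(0).round(4))
hsv=cv2.cvtColor(c['pixels'],cv2.COLOR_BGR2HSV)
for n,(u,v) in dict(red=(240,278),yel=(263,294),blue=(287,310),green=(311,327)).items():
    h0=hsv[v,u].astype(int)
    mm=((np.abs(hsv[:,:,0].astype(int)-h0[0])<8)&(hsv[:,:,1]>130)).astype(np.uint8);yy,xx=np.nonzero(mm[v-11:v+12,u-11:u+12])
    print(n,h0,len(xx),onz(c,xx.mean()+u-11,yy.mean()+v-11,.047).round(4))
r=cv2.inRange(hsv,np.array((0,130,60)),np.array((8,255,255)))
cs,_=cv2.findContours(r,0,2)
T=np.array(w['cam_to_world']);o=get_obs();Rt=R.from_quat(o['tool_rot']).as_matrix()
print('wrist in tool',(Rt.T@(T[:3,3]-o['eef_pos'])).round(4),(Rt.T@T[:3,:3]).round(3),w['intrinsics'])
E
```

```text
base
[[ 0.7179  0.143   0.008 ]
 [ 0.4877 -0.0223  0.008 ]
 [ 0.5515 -0.1088  0.008 ]
 [ 0.782   0.0578  0.008 ]] [0.6348 0.0174 0.008 ]
0.2834 -144.31
0.2845 -144.14
0.1074 -53.6
0.1066 -53.0
plate [[ 0.7363  0.1166  0.0708]
 [ 0.5062 -0.0474  0.0708]] 0.2825114888555418 -144.53055883703556
tote [0.4762 0.2897 0.052 ]
0.1974 -10.35
0.1988 -10.44
0.0935 79.81
0.0932 78.93
board [[0.3886, -0.2524, 0.105], [0.3948, -0.2533, 0.105], [0.3895, -0.3188, 0.105], [0.3835, -0.3178, 0.105]] [ 0.3891 -0.2855  0.105 ]
board [[0.5101, -0.265, 0.105], [0.5164, -0.266, 0.105], [0.5095, -0.3331, 0.105], [0.5033, -0.332, 0.105]] [ 0.5098 -0.299   0.105 ]
red [  1 180 188] 226 [0.502  0.1356 0.047 ]
yel [ 25 146 230] 230 [0.4707 0.091  0.047 ]
blue [110 154 159] 197 [0.4395 0.0461 0.047 ]
green [ 65 123 145] 0 [nan nan nan]
wrist in tool [ 0.0681 -0.0002 -0.1199] [[ 0.001 -0.964 -0.265]
 [ 1.     0.001 -0.   ]
 [ 0.    -0.265  0.964]] [[358.17023292   0.         315.75626339]
 [  0.         358.17023292 238.56853339]
 [  0.           0.           1.        ]]<stdin>:20: RuntimeWarning: Mean of empty slice.
  ret = ret.dtype.type(ret / rcount)
```

```bash
cat >> h.py <<'E'
def ori(th,rx=0,ry=0):
    b=np.array([[0,1,0],[1,0,0],[0,0,-1]]).astype(float)
    return R.from_euler('z',th,degrees=True)*R.from_matrix(b)*R.from_euler('xy',[rx,ry],degrees=True)
def plan(wps,p=None,r=None):
    """wps: (pos, R, note[, zspin deg to force]); prints calls: shift (mm->m) and rotvec in tool axes"""
    o=get_obs()
    if p is None:p,r=o['eef_pos'],R.from_quat(o['tool_rot'])
    print('t',round(o['clock'],2),'eef',o['eef_pos'].round(4),'q',o['qpos'].round(2),'w',round(o['gripper_width'],3),'F',o['ft_force'].round(1),'ff',round(o['finger_force'],1))
    for q,rr,note in wps:
        q=np.array(q,float)
        while 1:
            d=r.inv().apply(q-p);v=(r.inv()*rr).as_rotvec()
            f=max(np.linalg.norm(d)/.245,np.linalg.norm(v)/.73,1)
            D=(d/f).round(3);V=(v/f).round(2)
            print(note,'xyz',D.tolist(),'a',V.tolist())
            p=p+r.apply(D);r=r*R.from_rotvec(V)
            if f<=1.0001:break
def where(): plan([])
E
python3 - <<'E'
from h import *
plan([((.42,.35,.36),ori(35),'via'),((.42,-.1,.36),ori(-5),'via2'),((.389,-.2855,.20),ori(-5),'above')])
E
```

```text
t 0.3 eef [0.1785 0.6508 0.2528] q [ 1.15  0.29  1.58  0.    1.28 -0.15] w 1.003 F [ 0.5 -0.8 -0.4] ff 0.0
via xyz [-0.191, -0.138, -0.065] a [-0.0, 0.0, 0.42]
via xyz [-0.147, -0.031, -0.042] a [-0.0, 0.0, 0.27]
via2 xyz [-0.2, -0.141, 0.0] a [-0.0, 0.0, 0.38]
via2 xyz [-0.2, -0.047, 0.0] a [-0.0, 0.0, 0.32]
above xyz [-0.186, -0.015, 0.159] a [-0.0, 0.0, 0.0]
above xyz [-0.001, -0.0, 0.001] a [-0.0, 0.0, 0.0]
```

Request:
servo_tool(plan=[{"x": -0.04,"y": -0.028,"z": -0.013,"az": 0.08,"fingers": 0.6},{"x": -0.077,"y": -0.055,"z": -0.026,"az": 0.17,"fingers": 0.6},{"x": -0.115,"y": -0.083,"z": -0.039,"az": 0.25,"fingers": 0.6},{"x": -0.153,"y": -0.11,"z": -0.052,"az": 0.34,"fingers": 0.6},{"x": -0.191,"y": -0.138,"z": -0.065,"az": 0.42,"fingers": 0.6}])

```text
schema error: expected keys x, y, z, ax, ay, az, fingers
```

Request:
servo_tool(plan=[{"x": -0.037,"y": -0.008,"z": -0.01,"az": 0.07},{"x": -0.074,"y": -0.016,"z": -0.021,"az": 0.13},{"x": -0.11,"y": -0.023,"z": -0.032,"az": 0.2},{"x": -0.147,"y": -0.031,"z": -0.042,"az": 0.27},{"x": -0.147,"y": -0.031,"z": -0.042,"az": 0.27}])

```text
schema error: expected keys x, y, z, ax, ay, az, fingers
```

Request:
servo_tool(plan=[{"x": -0.04,"y": -0.028,"z": 0,"az": 0.08},{"x": -0.08,"y": -0.056,"z": 0,"az": 0.15},{"x": -0.12,"y": -0.085,"z": 0,"az": 0.23},{"x": -0.16,"y": -0.113,"z": 0,"az": 0.3},{"x": -0.2,"y": -0.141,"z": 0,"az": 0.38}])

```text
schema error: expected keys x, y, z, ax, ay, az, fingers
```

Request:
servo_tool(plan=[{"x": -0.04,"y": -0.01,"z": 0,"az": 0.06},{"x": -0.08,"y": -0.02,"z": 0,"az": 0.13},{"x": -0.12,"y": -0.03,"z": 0,"az": 0.19},{"x": -0.16,"y": -0.038,"z": 0,"az": 0.26},{"x": -0.2,"y": -0.047,"z": 0,"az": 0.32}])

```text
schema error: expected keys x, y, z, ax, ay, az, fingers
```

Request:
servo_tool(plan=[{"x": -0.037,"y": -0.003,"z": 0.03},{"x": -0.075,"y": -0.006,"z": 0.06},{"x": -0.112,"y": -0.009,"z": 0.09},{"x": -0.15,"y": -0.012,"z": 0.125},{"x": -0.187,"y": -0.015,"z": 0.16}])

```text
schema error: expected keys x, y, z, ax, ay, az, fingers
```

Request:
servo_tool(plan=[{"x": -0.04,"y": -0.028,"z": -0.013,"ax": 0,"ay": 0,"az": 0.08,"fingers": 0.6},{"x": -0.077,"y": -0.055,"z": -0.026,"ax": 0,"ay": 0,"az": 0.17,"fingers": 0.6},{"x": -0.115,"y": -0.083,"z": -0.039,"ax": 0,"ay": 0,"az": 0.25,"fingers": 0.6},{"x": -0.153,"y": -0.11,"z": -0.052,"ax": 0,"ay": 0,"az": 0.34,"fingers": 0.6},{"x": -0.191,"y": -0.138,"z": -0.065,"ax": 0,"ay": 0,"az": 0.42,"fingers": 0.6}])

```text
clock: 0.8
eef_pos: [0.327, 0.4658, 0.3189]
tool_rot: [0.339, 0.941, 0.0, 0.0]
ft_force: [1.0, 1.3, 0.2]
gripper_width: 0.601
finger_force: 0.0
```

Request:
servo_tool(plan=[{"x": -0.037,"y": -0.008,"z": -0.01,"ax": 0,"ay": 0,"az": 0.07,"fingers": 0.6},{"x": -0.074,"y": -0.016,"z": -0.021,"ax": 0,"ay": 0,"az": 0.13,"fingers": 0.6},{"x": -0.11,"y": -0.023,"z": -0.032,"ax": 0,"ay": 0,"az": 0.2,"fingers": 0.6},{"x": -0.147,"y": -0.031,"z": -0.042,"ax": 0,"ay": 0,"az": 0.27,"fingers": 0.6},{"x": -0.147,"y": -0.031,"z": -0.042,"ax": 0,"ay": 0,"az": 0.27,"fingers": 0.6}])

```text
clock: 1.3
eef_pos: [0.423, 0.3474, 0.3623]
tool_rot: [0.463, 0.886, 0.001, 0.002]
ft_force: [0.2, 0.5, -0.2]
gripper_width: 0.603
finger_force: 0.0
```

Request:
servo_tool(plan=[{"x": -0.04,"y": -0.028,"z": 0,"ax": 0,"ay": 0,"az": 0.08,"fingers": 0.6},{"x": -0.08,"y": -0.056,"z": 0,"ax": 0,"ay": 0,"az": 0.15,"fingers": 0.6},{"x": -0.12,"y": -0.085,"z": 0,"ax": 0,"ay": 0,"az": 0.23,"fingers": 0.6},{"x": -0.16,"y": -0.113,"z": 0,"ax": 0,"ay": 0,"az": 0.3,"fingers": 0.6},{"x": -0.2,"y": -0.141,"z": 0,"ax": 0,"ay": 0,"az": 0.38,"fingers": 0.6}])

```text
clock: 1.8
eef_pos: [0.4191, 0.1043, 0.3602]
tool_rot: [0.621, 0.784, 0.0, 0.0]
ft_force: [1.3, -0.0, -1.0]
gripper_width: 0.601
finger_force: 0.0
```

Request:
servo_tool(plan=[{"x": -0.04,"y": -0.01,"z": 0,"ax": 0,"ay": 0,"az": 0.06,"fingers": 0.6},{"x": -0.08,"y": -0.02,"z": 0,"ax": 0,"ay": 0,"az": 0.13,"fingers": 0.6},{"x": -0.12,"y": -0.03,"z": 0,"ax": 0,"ay": 0,"az": 0.19,"fingers": 0.6},{"x": -0.16,"y": -0.038,"z": 0,"ax": 0,"ay": 0,"az": 0.26,"fingers": 0.6},{"x": -0.2,"y": -0.047,"z": 0,"ax": 0,"ay": 0,"az": 0.32,"fingers": 0.6}])

```text
clock: 2.3
eef_pos: [0.4201, -0.1011, 0.3603]
tool_rot: [0.738, 0.675, 0.0, 0.0]
ft_force: [0.2, 0.4, -0.4]
gripper_width: 0.601
finger_force: 0.0
```

Request:
servo_tool(plan=[{"x": -0.037,"y": -0.003,"z": 0.03,"ax": 0,"ay": 0,"az": 0,"fingers": 0.6},{"x": -0.075,"y": -0.006,"z": 0.06,"ax": 0,"ay": 0,"az": 0,"fingers": 0.6},{"x": -0.112,"y": -0.009,"z": 0.09,"ax": 0,"ay": 0,"az": 0,"fingers": 0.6},{"x": -0.15,"y": -0.012,"z": 0.125,"ax": 0,"ay": 0,"az": 0,"fingers": 0.6},{"x": -0.187,"y": -0.015,"z": 0.16,"ax": 0,"ay": 0,"az": 0,"fingers": 0.6}])

```text
clock: 2.8
eef_pos: [0.3893, -0.284, 0.2012]
tool_rot: [0.737, 0.676, 0.0, 0.001]
ft_force: [0.7, 0.1, -0.0]
gripper_width: 0.6
finger_force: 0.0
```

```bash
python3 - <<'E'
from h import *
where();c=cam('wrist','w1.png')
img=c['pixels'];m=(img.min(2)>185).astype(np.uint8)
cs,_=cv2.findContours(m,0,2)
for k in cs:
    if cv2.contourArea(k)>200:
        bx=cv2.boxPoints(cv2.minAreaRect(k));print(bx.round().tolist(),np.array([onz(c,u,v,.105) for u,v in bx]).round(4).tolist())
E
```

```text
t 2.8 eef [ 0.3893 -0.284   0.2012] q [-0.84 -0.1   2.09  0.    1.15 -0.76] w 0.6 F [ 0.7  0.1 -0. ] ff 0.0
[[108.0, 466.0], [180.0, 442.0], [184.0, 457.0], [112.0, 481.0]] [[0.2068, -0.4503, 0.105], [0.2713, -0.4285, 0.105], [0.2722, -0.4435, 0.105], [0.2064, -0.4665, 0.105]]
[[447.0, 432.0], [449.0, 406.0], [475.0, 408.0], [473.0, 434.0]] [[0.4754, -0.4365, 0.105], [0.4761, -0.4122, 0.105], [0.4961, -0.4164, 0.105], [0.4959, -0.4409, 0.105]]
[[144.0, 417.0], [183.0, 405.0], [189.0, 423.0], [150.0, 436.0]] [[0.2491, -0.4039, 0.105], [0.2808, -0.3944, 0.105], [0.2819, -0.4115, 0.105], [0.2496, -0.4216, 0.105]]
[[365.0, 29.0], [388.0, 18.0], [409.0, 63.0], [386.0, 74.0]] [[0.4262, -0.16, 0.105], [0.439, -0.1553, 0.105], [0.4502, -0.1791, 0.105], [0.4371, -0.1841, 0.105]]
[[-28.0, 24.0], [363.0, -3.0], [391.0, 398.0], [-0.0, 426.0]] [[0.2025, -0.1317, 0.105], [0.4263, -0.1436, 0.105], [0.4337, -0.4012, 0.105], [0.1271, -0.4085, 0.105]]
[[300.0, 0.0], [639.0, 0.0], [639.0, 424.0], [300.0, 424.0]] [[0.3922, -0.1424, 0.105], [0.5835, -0.1524, 0.105], [0.6313, -0.45, 0.105], [0.3654, -0.4182, 0.105]]
[[159.0, 34.0], [213.0, -33.0], [254.0, 1.0], [199.0, 68.0]] [[0.3125, -0.1517, 0.105], [0.3475, -0.1219, 0.105], [0.3674, -0.1405, 0.105], [0.3326, -0.1714, 0.105]]
```

View pics/w1.png

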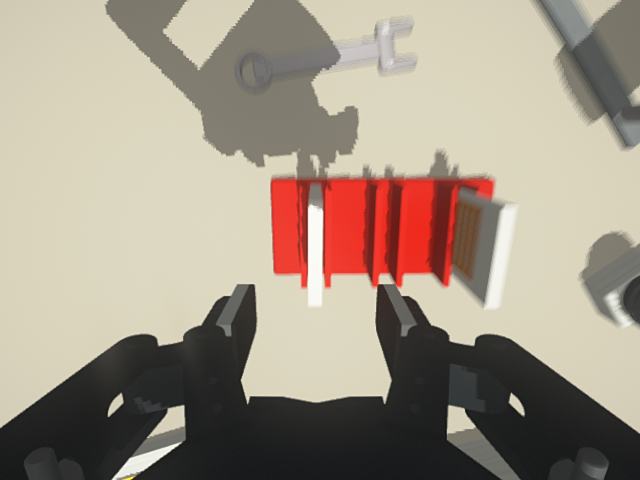

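```bash
python3 - <<'E'
from h import *
c=cam('wrist')
for u,v in((316.5,185),(315.5,305)):print(onz(c,u,v,.105).round(4))
for u,v in((517,205),(492,306)):print(onz(c,u,v,.105).round(4))
o=get_obs();print(R.from_quat(o['tool_rot']).as_matrix().round(3))
plan([((.389,-.2855,.101),ori(-5),'down')])
E
```

```text
[ 0.3889 -0.2437  0.105 ]
[ 0.3816 -0.3199  0.105 ]
[ 0.5077 -0.2655  0.105 ]
[ 0.4954 -0.3308  0.105 ]
[[ 0.09   0.996 -0.007]
 [ 0.996 -0.09   0.007]
 [ 0.007 -0.008 -1.   ]]
t 2.9 eef [ 0.3868 -0.2834  0.1964] q [-0.84 -0.09  2.09 -0.    1.15 -0.75] w 0.603 F [-0.1  0.8 -0.2] ff 0.0
down xyz [-0.003, 0.003, 0.095] a [-0.01, -0.01, -0.0]
```

Request:
servo_tool(plan=[{"x": 0,"y": 0,"z": 0.03,"ax": 0,"ay": 0,"az": 0,"fingers": 0.6},{"x": 0,"y": 0,"z": 0.06,"ax": 0,"ay": 0,"az": 0,"fingers": 0.6},{"x": 0,"y": 0,"z": 0.085,"ax": 0,"ay": 0,"az": 0,"fingers": 0.6},{"x": 0,"y": 0,"z": 0.097,"ax": 0,"ay": 0,"az": 0,"fingers": 0.6},{"x": 0,"y": 0,"z": 0.097,"ax": 0,"ay": 0,"az": 0,"fingers": 0.6}])

```text
clock: 3.4
eef_pos: [0.3892, -0.2817, 0.1041]
tool_rot: [0.737, 0.676, 0.0, -0.002]
ft_force: [-0.2, 0.1, 0.5]
gripper_width: 0.599
finger_force: 0.0
```

```bash
python3 - <<'E'
from h import *
cam('side');where()
E
```

```text
t 3.45 eef [ 0.3899 -0.2826  0.1055] q [-0.84  0.04  2.15  0.    0.95 -0.75] w 0.598 F [0.4 0.1 1.4] ff 0.0
```

Request:
servo_tool(plan=[{"x": 0,"y": 0,"z": 0.003,"ax": 0,"ay": 0,"az": 0,"fingers": 0.3},{"x": 0,"y": 0,"z": 0.003,"ax": 0,"ay": 0,"az": 0,"fingers": 0.0},{"x": 0,"y": 0,"z": 0.003,"ax": 0,"ay": 0,"az": 0,"fingers": 0.0},{"x": 0,"y": 0,"z": 0.003,"ax": 0,"ay": 0,"az": 0,"fingers": 0.0},{"x": 0,"y": 0,"z": 0.003,"ax": 0,"ay": 0,"az": 0,"fingers": 0.0}], grip_force=50)

```text
clock: 3.95
eef_pos: [0.39, -0.2837, 0.1034]
tool_rot: [0.737, 0.676, 0.0, 0.001]
ft_force: [0.0, 0.3, 5.2]
gripper_width: 0.094
finger_force: 50.6
```

Request:
servo_tool(plan=[{"x": 0,"y": 0,"z": 0,"ax": 0,"ay": 0,"az": 0,"fingers": 0.0},{"x": 0,"y": 0,"z": 0,"ax": 0,"ay": 0,"az": 0,"fingers": 0.0},{"x": 0,"y": 0,"z": -0.015,"ax": 0,"ay": 0,"az": 0,"fingers": 0.0},{"x": 0,"y": 0,"z": -0.04,"ax": 0,"ay": 0,"az": 0,"fingers": 0.0},{"x": 0,"y": 0,"z": -0.08,"ax": 0,"ay": 0,"az": 0,"fingers": 0.0}])

```text
clock: 4.45
eef_pos: [0.3878, -0.2813, 0.1797]
tool_rot: [0.737, 0.676, 0.0, -0.004]
ft_force: [0.6, -0.6, -1.1]
gripper_width: 0.092
finger_force: 49.6
```

Request:
servo_tool(plan=[{"x": 0,"y": 0,"z": -0.04,"ax": 0,"ay": 0,"az": 0,"fingers": 0.0},{"x": 0,"y": 0,"z": -0.08,"ax": 0,"ay": 0,"az": 0,"fingers": 0.0},{"x": 0,"y": 0,"z": -0.11,"ax": 0,"ay": 0,"az": 0,"fingers": 0.0},{"x": 0,"y": 0,"z": -0.14,"ax": 0,"ay": 0,"az": 0,"fingers": 0.0},{"x": 0,"y": 0,"z": -0.14,"ax": 0,"ay": 0,"az": 0,"fingers": 0.0}])

```text
clock: 4.95
eef_pos: [0.3907, -0.2844, 0.327]
tool_rot: [0.737, 0.676, 0.0, 0.005]
ft_force: [0.2, -0.4, -0.1]
gripper_width: 0.095
finger_force: 49.7
```

```bash
python3 - <<'E'
from h import *
c=cam('side')
cv2.imwrite('pics/s1.png',cv2.resize(c['pixels'][150:430,130:430],(600,560)))
where()
E
```

```text
t 5.0 eef [ 0.39   -0.2837  0.3239] q [-0.84 -0.2   1.95  0.    1.39 -0.75] w 0.089 F [-0.4  0.5 -1.2] ff 49.7
```

View pics/s1.png

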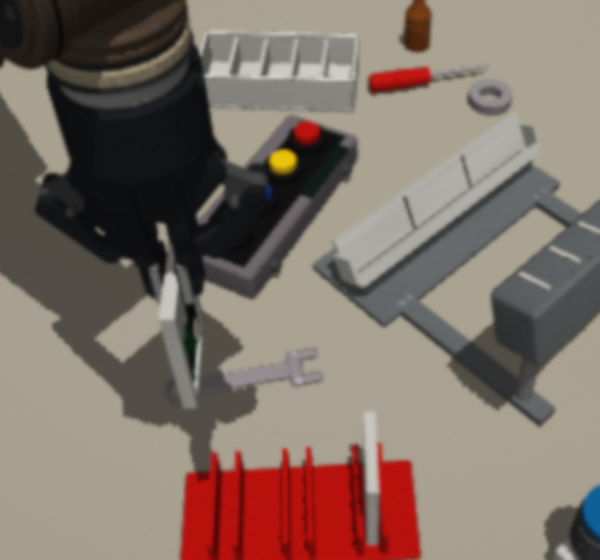

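```bash
cat >> h.py <<'E'
S=np.array([.635,.0175,0]);PSI=-54.2
RS=R.from_euler('z',PSI,degrees=True)
c25,s25=np.cos(np.radians(25)),np.sin(np.radians(25))
def st(y,up,n=0.,L=.093):
    """TCP when the held board (bottom L ahead of TCP) is up along slope & n along normal from seated"""
    b=np.array([.0041,y,.0319])+(L+up)*np.array([-s25,0,c25])+n*np.array([c25,0,s25])
    return S+RS.apply(b)
OA=ori(PSI,-25);OB=ori(PSI+180,25)
E
python3 - <<'E'
from h import *
plan([(st(-.09,.13),OA,'far'),(st(-.09,.065,.003),OA,'above'),(st(-.09,.003,.003),OA,'in')])
E
```

```text
t 5.0 eef [ 0.39   -0.2837  0.3239] q [-0.84 -0.2   1.95  0.    1.39 -0.75] w 0.089 F [-0.4  0.5 -1.2] ff 49.7
far xyz [0.229, 0.063, 0.062] a [-0.28, -0.13, 0.58]
far xyz [0.101, -0.039, 0.012] a [-0.12, -0.06, 0.27]
above xyz [0.0, 0.003, 0.065] a [-0.0, 0.0, -0.0]
in xyz [0.001, 0.0, 0.062] a [-0.0, 0.0, -0.0]
```

Request:
servo_tool(plan=[{"x": 0.046,"y": 0.013,"z": 0.012,"ax": -0.056,"ay": -0.026,"az": 0.116,"fingers": 0},{"x": 0.092,"y": 0.025,"z": 0.025,"ax": -0.112,"ay": -0.052,"az": 0.232,"fingers": 0},{"x": 0.137,"y": 0.038,"z": 0.037,"ax": -0.168,"ay": -0.078,"az": 0.348,"fingers": 0},{"x": 0.183,"y": 0.05,"z": 0.05,"ax": -0.224,"ay": -0.104,"az": 0.464,"fingers": 0},{"x": 0.229,"y": 0.063,"z": 0.062,"ax": -0.28,"ay": -0.13,"az": 0.58,"fingers": 0}])

```text
clock: 5.5
eef_pos: [0.4611, -0.0861, 0.2637]
tool_rot: [0.881, 0.452, 0.038, 0.131]
ft_force: [0.3, -0.5, -2.0]
gripper_width: 0.09
finger_force: 49.6
```

Request:
servo_tool(plan=[{"x": 0.03,"y": -0.013,"z": 0.004,"ax": -0.04,"ay": -0.02,"az": 0.09,"fingers": 0},{"x": 0.07,"y": -0.026,"z": 0.008,"ax": -0.08,"ay": -0.04,"az": 0.18,"fingers": 0},{"x": 0.101,"y": -0.039,"z": 0.012,"ax": -0.12,"ay": -0.06,"az": 0.27,"fingers": 0},{"x": 0.101,"y": -0.039,"z": 0.012,"ax": -0.12,"ay": -0.06,"az": 0.27,"fingers": 0},{"x": 0.101,"y": -0.039,"z": 0.012,"ax": -0.12,"ay": -0.06,"az": 0.27,"fingers": 0}])

```text
clock: 6.0
eef_pos: [0.4913, 0.0144, 0.2364]
tool_rot: [0.925, 0.326, 0.055, 0.19]
ft_force: [0.7, -0.4, -1.2]
gripper_width: 0.09
finger_force: 49.6
```

```bash
python3 - <<'E'
from h import *
c=cam('wrist');cv2.imwrite('pics/w2.png',c['pixels'])
plan([(st(-.09,.065,.003),OA,'above'),(st(-.09,.003,.003),OA,'in')])
E
```

```text
t 6.05 eef [0.4917 0.0134 0.2374] q [-0.04 -0.2   2.14 -0.38  0.98  1.04] w 0.091 F [-0.2  0.6 -1.7] ff 49.6
above xyz [0.029, -0.003, 0.064] a [-0.04, 0.0, 0.05]
in xyz [-0.0, -0.0, 0.062] a [0.0, 0.0, 0.0]
```

View pics/w2.png

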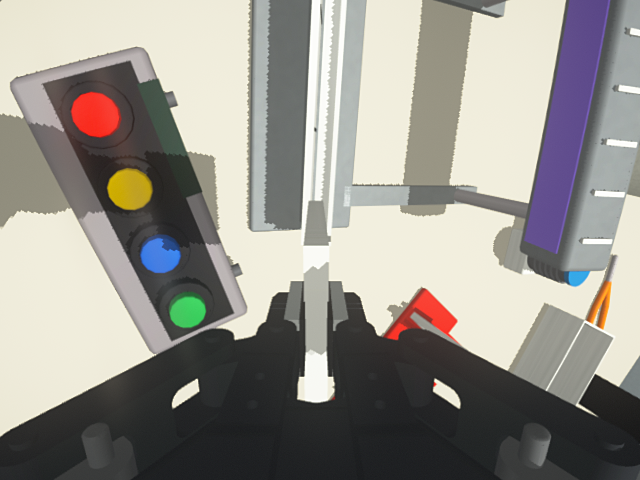

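Request:
servo_tool(plan=[{"x": 0.015,"y": -0.002,"z": 0,"ax": -0.02,"ay": 0,"az": 0.03,"fingers": 0},{"x": 0.029,"y": -0.003,"z": 0.015,"ax": -0.04,"ay": 0,"az": 0.05,"fingers": 0},{"x": 0.029,"y": -0.003,"z": 0.03,"ax": -0.04,"ay": 0,"az": 0.05,"fingers": 0},{"x": 0.029,"y": -0.003,"z": 0.044,"ax": -0.04,"ay": 0,"az": 0.05,"fingers": 0},{"x": 0.029,"y": -0.003,"z": 0.044,"ax": -0.04,"ay": 0,"az": 0.05,"fingers": 0}])

```text
clock: 6.55
eef_pos: [0.5226, 0.0175, 0.1951]
tool_rot: [0.929, 0.299, 0.066, 0.207]
ft_force: [0.1, 0.2, -0.2]
gripper_width: 0.097
finger_force: 49.6
```

```bash
python3 - <<'E'
from h import *
cam('top');c=cam('wrist')
im=c['pixels'].copy();im=cv2.resize(im[0:330,220:420],None,fx=3,fy=3,interpolation=cv2.INTER_CUBIC)
def L(p,q,col):
    P=[]
    for y in np.linspace(p,q,20): pass
def seg(x,z,col):
    for y in np.linspace(-.06,.14,41):
        u=proj(c,S+RS.apply([x,y,z]));v=((u-[220,0])*3).astype(int);cv2.circle(im,tuple(int(k) for k in v),1,col,-1)
seg(-.045*s25,.03+.045*c25,(0,0,255))      # inner top edge of plate
seg(0,.03,(0,255,0))                       # corner
seg(.016*c25+.008*-s25,.03+.016*s25+.008*c25,(255,0,0)) # lip top inner
cv2.imwrite('pics/w3.png',im[:600])
plan([(st(-.09,.02,.003),OA,'in1'),(st(-.09,.003,.003),OA,'in')])
E
```

```text
t 6.65 eef [0.5238 0.0181 0.1977] q [-0.01 -0.08  2.12 -0.46  0.88  1.2 ] w 0.095 F [-0.3 -1.1 -0.9] ff 49.6
in1 xyz [-0.0, -0.004, 0.067] a [0.01, -0.0, -0.0]
in xyz [-0.0, -0.0, 0.017] a [-0.0, -0.0, -0.0]
```

View pics/w3.png

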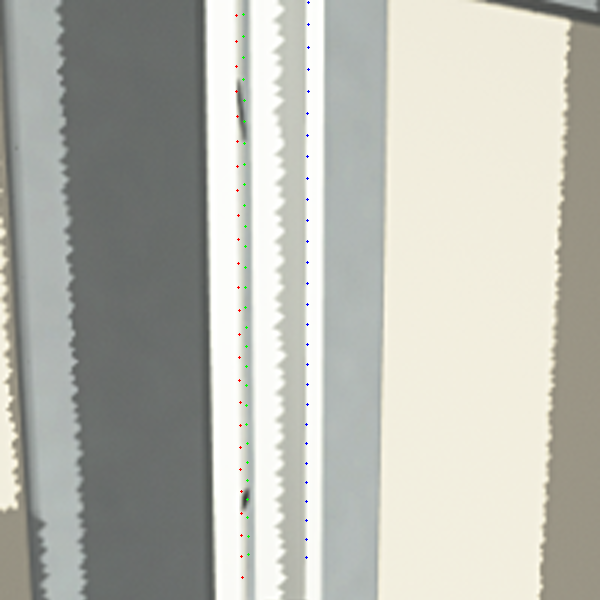

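Request:
servo_tool(plan=[{"x": 0,"y": -0.004,"z": 0,"ax": 0.01,"ay": 0,"az": 0,"fingers": 0},{"x": 0,"y": -0.004,"z": 0.02,"ax": 0.01,"ay": 0,"az": 0,"fingers": 0},{"x": 0,"y": -0.004,"z": 0.04,"ax": 0.01,"ay": 0,"az": 0,"fingers": 0},{"x": 0,"y": -0.004,"z": 0.06,"ax": 0.01,"ay": 0,"az": 0,"fingers": 0},{"x": 0,"y": -0.004,"z": 0.067,"ax": 0.01,"ay": 0,"az": 0,"fingers": 0}])

```text
clock: 7.15
eef_pos: [0.5384, -0.0016, 0.1348]
tool_rot: [0.93, 0.3, 0.066, 0.203]
ft_force: [0.2, 0.8, -1.7]
gripper_width: 0.095
finger_force: 49.6
```

Request:
servo_tool(plan=[{"x": 0,"y": 0,"z": 0.004,"ax": 0,"ay": 0,"az": 0,"fingers": 0},{"x": 0,"y": 0,"z": 0.008,"ax": 0,"ay": 0,"az": 0,"fingers": 0},{"x": 0,"y": 0,"z": 0.012,"ax": 0,"ay": 0,"az": 0,"fingers": 0},{"x": 0,"y": 0,"z": 0.016,"ax": 0,"ay": 0,"az": 0,"fingers": 0},{"x": 0,"y": 0,"z": 0.016,"ax": 0,"ay": 0,"az": 0,"fingers": 0}])

```text
clock: 7.65
eef_pos: [0.5429, -0.0067, 0.1212]
tool_rot: [0.93, 0.3, 0.067, 0.203]
ft_force: [-0.4, -0.2, -0.3]
gripper_width: 0.094
finger_force: 49.6
```

```bash
python3 - <<'E'
from h import *
c=cam('top');plan([(st(-.09,0),OA,'seat')])
E
```

```text
t 7.7 eef [ 0.5429 -0.0067  0.1213] q [-0.06  0.07  2.13 -0.51  0.72  1.23] w 0.099 F [-0.5 -0.7 -1.5] ff 49.6
seat xyz [-0.001, -0.003, 0.004] a [-0.0, -0.0, -0.0]
```

Request:
servo_tool(plan=[{"x": 0,"y": -0.001,"z": 0.002,"ax": 0,"ay": 0,"az": 0,"fingers": 0},{"x": 0,"y": -0.002,"z": 0.004,"ax": 0,"ay": 0,"az": 0,"fingers": 0},{"x": 0,"y": -0.002,"z": 0.004,"ax": 0,"ay": 0,"az": 0,"fingers": 0},{"x": 0,"y": -0.002,"z": 0.004,"ax": 0,"ay": 0,"az": 0,"fingers": 0.15},{"x": 0,"y": -0.002,"z": 0.004,"ax": 0,"ay": 0,"az": 0,"fingers": 0.25}])

```text
clock: 8.2
eef_pos: [0.5431, -0.0066, 0.1172]
tool_rot: [0.93, 0.3, 0.067, 0.204]
ft_force: [0.6, -0.8, 0.0]
gripper_width: 0.247
finger_force: 0.0
```

Request:
servo_tool(plan=[{"x": 0,"y": 0,"z": 0,"ax": 0,"ay": 0,"az": 0,"fingers": 0.35},{"x": 0,"y": 0,"z": 0,"ax": 0,"ay": 0,"az": 0,"fingers": 0.45},{"x": 0,"y": 0,"z": 0,"ax": 0,"ay": 0,"az": 0,"fingers": 0.5},{"x": 0,"y": 0,"z": -0.03,"ax": 0,"ay": 0,"az": 0,"fingers": 0.5},{"x": 0,"y": 0,"z": -0.07,"ax": 0,"ay": 0,"az": 0,"fingers": 0.5}])

```text
clock: 8.7
eef_pos: [0.5239, 0.0169, 0.1786]
tool_rot: [0.93, 0.3, 0.064, 0.203]
ft_force: [1.3, 0.9, 0.5]
gripper_width: 0.5
finger_force: 0.0
```

```bash
python3 - <<'E'
from h import *
plan([((.48,-.13,.33),ori(-25,0),'via'),((.5055,-.298,.21),ori(-5.5),'above')])
E
```

```text
t 8.7 eef [0.5239 0.0169 0.1786] q [-0.02 -0.05  2.13 -0.46  0.85  1.2 ] w 0.5 F [1.3 0.9 0.5] ff 0.0
via xyz [-0.122, 0.148, -0.099] a [0.42, 0.11, -0.5]
above xyz [-0.141, 0.095, 0.12] a [-0.0, -0.0, -0.34]
```

Request:
servo_tool(plan=[{"x": -0.02,"y": 0.02,"z": -0.025,"ax": 0.084,"ay": 0.022,"az": -0.1,"fingers": 0.6},{"x": -0.045,"y": 0.055,"z": -0.045,"ax": 0.168,"ay": 0.044,"az": -0.2,"fingers": 0.6},{"x": -0.07,"y": 0.085,"z": -0.065,"ax": 0.252,"ay": 0.066,"az": -0.3,"fingers": 0.6},{"x": -0.1,"y": 0.12,"z": -0.085,"ax": 0.336,"ay": 0.088,"az": -0.4,"fingers": 0.6},{"x": -0.122,"y": 0.148,"z": -0.099,"ax": 0.42,"ay": 0.11,"az": -0.5,"fingers": 0.6}])

```text
clock: 9.2
eef_pos: [0.4856, -0.1085, 0.3131]
tool_rot: [0.861, 0.508, 0.01, 0.029]
ft_force: [1.1, -1.1, 0.4]
gripper_width: 0.598
finger_force: 0.0
```

Request:
servo_tool(plan=[{"x": -0.03,"y": 0.02,"z": 0.02,"ax": 0,"ay": 0,"az": -0.07,"fingers": 0.6},{"x": -0.06,"y": 0.04,"z": 0.05,"ax": 0,"ay": 0,"az": -0.14,"fingers": 0.6},{"x": -0.09,"y": 0.06,"z": 0.08,"ax": 0,"ay": 0,"az": -0.21,"fingers": 0.6},{"x": -0.12,"y": 0.08,"z": 0.1,"ax": 0,"ay": 0,"az": -0.28,"fingers": 0.6},{"x": -0.141,"y": 0.095,"z": 0.12,"ax": 0,"ay": 0,"az": -0.34,"fingers": 0.6}])

```text
clock: 9.7
eef_pos: [0.5055, -0.285, 0.199]
tool_rot: [0.764, 0.644, 0.004, 0.032]
ft_force: [0.1, 0.7, 0.3]
gripper_width: 0.601
finger_force: 0.0
```

```bash
python3 - <<'E'
from h import *
cam('side');c=cam('wrist')
im=c['pixels'];m=(im.min(2)>150).astype(np.uint8)
m2=np.zeros_like(m);m2[150:330,255:380]=m[150:330,255:380]
r=cv2.inRange(cv2.cvtColor(im,cv2.COLOR_BGR2HSV),np.array((0,150,60)),np.array((8,255,255)))
k=cv2.findContours(cv2.morphologyEx(r,cv2.MORPH_CLOSE,np.ones((15,45))),0,2)[0]
print([(cv2.boundingRect(x)) for x in k if cv2.contourArea(x)>500])
cs=cv2.findContours(m2,0,2)[0]
for x in cs:
    if cv2.contourArea(x)>200: b=cv2.boxPoints(cv2.minAreaRect(x));print(b.round(1).tolist(),np.array([onz(c,u,v,.105) for u,v in b]).round(4).tolist())
cv2.imwrite('pics/w4.png',im)
plan([((.508,-.2985,.102),ori(-5.5),'down')])
E
```

```text
[(123, 172, 236, 131)]
[[256.0, 150.0], [379.0, 150.0], [379.0, 329.0], [256.0, 329.0]] [[0.4848, -0.224, 0.105], [0.5537, -0.2359, 0.105], [0.5403, -0.3524, 0.105], [0.4598, -0.3362, 0.105]]
[[255.0, 150.0], [290.0, 150.0], [290.0, 177.0], [255.0, 177.0]] [[0.4842, -0.2239, 0.105], [0.5036, -0.2273, 0.105], [0.5007, -0.2423, 0.105], [0.4809, -0.2387, 0.105]]
t 9.8 eef [ 0.5044 -0.2848  0.1966] q [-0.69  0.1   1.9  -0.01  1.08 -0.51] w 0.603 F [ 0.2  0.3 -0.1] ff 0.0
down xyz [-0.01, 0.001, 0.095] a [0.05, 0.03, -0.08]
```

View pics/w4.png

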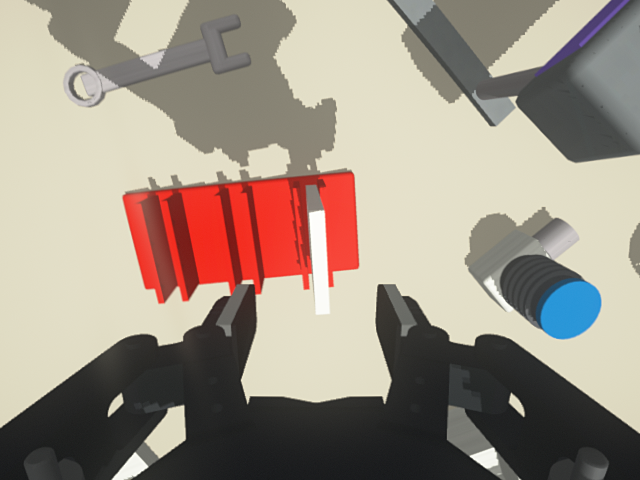

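```bash
python3 - <<'E'
from h import *
c=cam('wrist')
a,b=[onz(c,u,v,.105) for u,v in((317,210),(322,314))];print(a.round(4),b.round(4),((a+b)/2).round(4),np.degrees(np.arctan2(*(a-b)[[0,1]])))
m=(a+b)/2
plan([((m[0],m[1],.16),ori(-5.5),'a'),((m[0],m[1],.102),ori(-5.5),'down')])
E
```

```text
[ 0.5128 -0.2621  0.105 ] [ 0.5041 -0.3316  0.105 ] [ 0.5084 -0.2969  0.105 ] 7.144005522884002
t 9.85 eef [ 0.505  -0.2835  0.1982] q [-0.69  0.1   1.9  -0.    1.08 -0.51] w 0.596 F [ 0.5 -0.1 -0.8] ff 0.0
a xyz [-0.011, 0.004, 0.039] a [0.05, 0.03, -0.08]
down xyz [0.0, -0.0, 0.058] a [-0.0, 0.0, 0.0]
```

Request:
servo_tool(plan=[{"x": -0.011,"y": 0.004,"z": 0.01,"ax": 0.05,"ay": 0.03,"az": -0.07,"fingers": 0.6},{"x": -0.011,"y": 0.004,"z": 0.03,"ax": 0.05,"ay": 0.03,"az": -0.07,"fingers": 0.6},{"x": -0.011,"y": 0.004,"z": 0.039,"ax": 0.05,"ay": 0.03,"az": -0.07,"fingers": 0.6},{"x": -0.011,"y": 0.004,"z": 0.039,"ax": 0.05,"ay": 0.03,"az": -0.07,"fingers": 0.6},{"x": -0.011,"y": 0.004,"z": 0.039,"ax": 0.05,"ay": 0.03,"az": -0.07,"fingers": 0.6}])

```text
clock: 10.35
eef_pos: [0.5101, -0.2953, 0.1628]
tool_rot: [0.742, 0.671, -0.002, 0.004]
ft_force: [-0.0, -1.0, 0.2]
gripper_width: 0.6
finger_force: 0.0
```

Request:
servo_tool(plan=[{"x": 0,"y": 0,"z": 0.02,"ax": 0,"ay": 0,"az": 0,"fingers": 0.6},{"x": 0,"y": 0,"z": 0.04,"ax": 0,"ay": 0,"az": 0,"fingers": 0.6},{"x": 0,"y": 0,"z": 0.058,"ax": 0,"ay": 0,"az": 0,"fingers": 0.6},{"x": 0,"y": 0,"z": 0.058,"ax": 0,"ay": 0,"az": 0,"fingers": 0.4},{"x": 0,"y": 0,"z": 0.058,"ax": 0,"ay": 0,"az": 0,"fingers": 0.2}])

```text
clock: 10.85
eef_pos: [0.5104, -0.2965, 0.1051]
tool_rot: [0.742, 0.67, -0.002, 0.004]
ft_force: [0.2, -0.3, 0.9]
gripper_width: 0.269
finger_force: 0.0
```

Request:
servo_tool(plan=[{"x": 0,"y": 0,"z": 0,"ax": 0,"ay": 0,"az": 0,"fingers": 0},{"x": 0,"y": 0,"z": 0,"ax": 0,"ay": 0,"az": 0,"fingers": 0},{"x": 0,"y": 0,"z": 0,"ax": 0,"ay": 0,"az": 0,"fingers": 0},{"x": 0,"y": 0,"z": 0,"ax": 0,"ay": 0,"az": 0,"fingers": 0},{"x": 0,"y": 0,"z": 0,"ax": 0,"ay": 0,"az": 0,"fingers": 0}])

```text
clock: 11.35
eef_pos: [0.511, -0.2971, 0.1061]
tool_rot: [0.742, 0.67, -0.001, 0.005]
ft_force: [-0.9, 2.3, 5.4]
gripper_width: 0.093
finger_force: 52.2
```

Request:
servo_tool(plan=[{"x": 0,"y": 0,"z": -0.01,"ax": 0,"ay": 0,"az": 0,"fingers": 0},{"x": 0,"y": 0,"z": -0.04,"ax": 0,"ay": 0,"az": 0,"fingers": 0},{"x": 0,"y": 0,"z": -0.08,"ax": 0,"ay": 0,"az": 0,"fingers": 0},{"x": 0,"y": 0,"z": -0.12,"ax": 0,"ay": 0,"az": 0,"fingers": 0},{"x": 0,"y": 0,"z": -0.16,"ax": 0,"ay": 0,"az": 0,"fingers": 0}])

```text
clock: 11.85
eef_pos: [0.5091, -0.2948, 0.2652]
tool_rot: [0.742, 0.67, -0.002, 0.003]
ft_force: [0.1, -0.3, -1.3]
gripper_width: 0.09
finger_force: 51.2
```

```bash
python3 - <<'E'
from h import *
cam('top')
plan([((.50,-.17,.33),ori(-30),'via'),(st(0,.13),OA,'far'),(st(0,.065,.003),OA,'above'),(st(0,.003,.003),OA,'in')])
E
```

```text
t 11.9 eef [ 0.5119 -0.2969  0.2744] q [-0.7   0.08  1.78 -0.    1.27 -0.59] w 0.094 F [ 1.5 -1.2  3.4] ff 51.3
via xyz [0.124, -0.024, -0.058] a [0.02, 0.01, 0.42]
far xyz [0.226, -0.049, 0.081] a [-0.37, -0.08, 0.35]
far xyz [0.036, -0.027, 0.005] a [-0.06, -0.01, 0.07]
above xyz [-0.0, 0.003, 0.065] a [-0.0, -0.0, -0.0]
in xyz [-0.0, 0.0, 0.062] a [-0.0, -0.0, -0.0]
```

Request:
servo_tool(plan=[{"x": 0.025,"y": -0.005,"z": -0.012,"ax": 0,"ay": 0,"az": 0.08,"fingers": 0},{"x": 0.05,"y": -0.01,"z": -0.024,"ax": 0,"ay": 0,"az": 0.17,"fingers": 0},{"x": 0.075,"y": -0.015,"z": -0.036,"ax": 0.01,"ay": 0,"az": 0.25,"fingers": 0},{"x": 0.1,"y": -0.02,"z": -0.048,"ax": 0.02,"ay": 0.01,"az": 0.34,"fingers": 0},{"x": 0.124,"y": -0.024,"z": -0.058,"ax": 0.02,"ay": 0.01,"az": 0.42,"fingers": 0}])

```text
clock: 12.4
eef_pos: [0.4978, -0.168, 0.3214]
tool_rot: [0.866, 0.499, -0.004, -0.007]
ft_force: [0.5, 1.4, -1.2]
gripper_width: 0.087
finger_force: 51.1
```

Request:
servo_tool(plan=[{"x": 0.045,"y": -0.01,"z": 0.016,"ax": -0.07,"ay": -0.02,"az": 0.07,"fingers": 0},{"x": 0.09,"y": -0.02,"z": 0.032,"ax": -0.15,"ay": -0.03,"az": 0.14,"fingers": 0},{"x": 0.135,"y": -0.03,"z": 0.048,"ax": -0.22,"ay": -0.05,"az": 0.21,"fingers": 0},{"x": 0.18,"y": -0.04,"z": 0.064,"ax": -0.3,"ay": -0.06,"az": 0.28,"fingers": 0},{"x": 0.226,"y": -0.049,"z": 0.081,"ax": -0.37,"ay": -0.08,"az": 0.35,"fingers": 0}])

```text
clock: 12.9
eef_pos: [0.564, 0.0453, 0.2434]
tool_rot: [0.924, 0.339, 0.051, 0.168]
ft_force: [0.5, -0.9, -2.1]
gripper_width: 0.095
finger_force: 51.2
```

Request:
servo_tool(plan=[{"x": 0.018,"y": -0.014,"z": 0.002,"ax": -0.03,"ay": 0,"az": 0.03,"fingers": 0},{"x": 0.036,"y": -0.027,"z": 0.005,"ax": -0.06,"ay": -0.01,"az": 0.07,"fingers": 0},{"x": 0.036,"y": -0.027,"z": 0.005,"ax": -0.06,"ay": -0.01,"az": 0.07,"fingers": 0},{"x": 0.036,"y": -0.027,"z": 0.005,"ax": -0.06,"ay": -0.01,"az": 0.07,"fingers": 0},{"x": 0.036,"y": -0.027,"z": 0.005,"ax": -0.06,"ay": -0.01,"az": 0.07,"fingers": 0}])

```text
clock: 13.4
eef_pos: [0.5766, 0.0836, 0.2297]
tool_rot: [0.93, 0.305, 0.062, 0.195]
ft_force: [-0.5, -0.6, -1.4]
gripper_width: 0.09
finger_force: 51.2
```

```bash
python3 - <<'E'
from h import *
cam('top')
plan([(st(0,.055,.003,.096),OA,'above'),(st(0,.003,.003,.096),OA,'in')])
E
```

```text
t 13.45 eef [0.5767 0.0833 0.2299] q [ 0.11  0.04  1.93 -0.43  1.    1.25] w 0.094 F [ 0.2  0.6 -1.9] ff 51.2
above xyz [0.009, 0.004, 0.067] a [-0.02, 0.0, 0.01]
in xyz [-0.0, 0.0, 0.052] a [-0.0, 0.0, -0.0]
```

Request:
servo_tool(plan=[{"x": 0.009,"y": 0.004,"z": 0.02,"ax": -0.02,"ay": 0,"az": 0.01,"fingers": 0},{"x": 0.009,"y": 0.004,"z": 0.045,"ax": -0.02,"ay": 0,"az": 0.01,"fingers": 0},{"x": 0.009,"y": 0.004,"z": 0.067,"ax": -0.02,"ay": 0,"az": 0.01,"fingers": 0},{"x": 0.009,"y": 0.004,"z": 0.067,"ax": -0.02,"ay": 0,"az": 0.01,"fingers": 0},{"x": 0.009,"y": 0.004,"z": 0.067,"ax": -0.02,"ay": 0,"az": 0.01,"fingers": 0}])

```text
clock: 13.95
eef_pos: [0.6017, 0.0641, 0.1699]
tool_rot: [0.93, 0.299, 0.065, 0.204]
ft_force: [0.5, -0.1, -0.5]
gripper_width: 0.092
finger_force: 51.1
```

```bash
python3 - <<'E'
from h import *
cam('top')
plan([(st(0,.003,.003,.096),OA,'in')])
E
```

```text
t 14.0 eef [0.6022 0.0645 0.1709] q [ 0.07  0.15  1.93 -0.48  0.88  1.3 ] w 0.093 F [-0.9  0.3 -0.4] ff 51.1
in xyz [-0.001, 0.0, 0.053] a [-0.0, -0.0, -0.0]
```

Request:
servo_tool(plan=[{"x": 0,"y": 0,"z": 0.015,"ax": 0,"ay": 0,"az": 0,"fingers": 0},{"x": 0,"y": 0,"z": 0.03,"ax": 0,"ay": 0,"az": 0,"fingers": 0},{"x": 0,"y": 0,"z": 0.042,"ax": 0,"ay": 0,"az": 0,"fingers": 0},{"x": 0,"y": 0,"z": 0.05,"ax": 0,"ay": 0,"az": 0,"fingers": 0},{"x": 0,"y": -0.001,"z": 0.054,"ax": 0,"ay": 0,"az": 0,"fingers": 0}])

```text
clock: 14.5
eef_pos: [0.6147, 0.0469, 0.1192]
tool_rot: [0.93, 0.3, 0.065, 0.204]
ft_force: [-3.7, 3.8, 11.8]
gripper_width: 0.094
finger_force: 53.1
```

Request:
servo_tool(plan=[{"x": 0,"y": -0.001,"z": 0.001,"ax": 0,"ay": 0,"az": 0,"fingers": 0},{"x": 0,"y": -0.001,"z": 0.001,"ax": 0,"ay": 0,"az": 0,"fingers": 0},{"x": 0,"y": -0.001,"z": 0.001,"ax": 0,"ay": 0,"az": 0,"fingers": 0.15},{"x": 0,"y": -0.001,"z": 0.001,"ax": 0,"ay": 0,"az": 0,"fingers": 0.25},{"x": 0,"y": -0.001,"z": 0.001,"ax": 0,"ay": 0,"az": 0,"fingers": 0.35}])

```text
clock: 15.0
eef_pos: [0.614, 0.0482, 0.1187]
tool_rot: [0.93, 0.3, 0.066, 0.203]
ft_force: [-0.3, 0.2, -0.2]
gripper_width: 0.349
finger_force: 0.0
```

Request:
servo_tool(plan=[{"x": 0,"y": 0,"z": 0,"ax": 0,"ay": 0,"az": 0,"fingers": 0.45},{"x": 0,"y": 0,"z": 0,"ax": 0,"ay": 0,"az": 0,"fingers": 0.5},{"x": 0,"y": 0,"z": -0.025,"ax": 0,"ay": 0,"az": 0,"fingers": 0.5},{"x": 0,"y": 0,"z": -0.055,"ax": 0,"ay": 0,"az": 0,"fingers": 0.5},{"x": 0,"y": 0,"z": -0.1,"ax": 0,"ay": 0,"az": 0,"fingers": 0.5}])

```text
clock: 15.5
eef_pos: [0.588, 0.0815, 0.2077]
tool_rot: [0.93, 0.3, 0.063, 0.203]
ft_force: [0.1, -0.4, 0.3]
gripper_width: 0.503
finger_force: 0.0
```

```bash
python3 - <<'E'
from h import *
c=cam('side')
cv2.imwrite('pics/s2.png',cv2.resize(c['pixels'][150:350,200:480],(700,500)))
KR=np.array([.502,.1356]);KB=np.array([.4395,.0461]);KG=np.array([.4083,.0012])
plan([((*KR,.13),ori(10),'red')])
E
```

```text
t 15.55 eef [0.5913 0.0842 0.218 ] q [ 0.11  0.08  1.92 -0.46  0.96  1.29] w 0.497 F [1.4 1.7 4.1] ff 0.0
red xyz [-0.026, -0.075, 0.024] a [0.24, 0.14, -0.67]
red xyz [0.012, -0.044, 0.027] a [0.15, 0.1, -0.43]
```

View pics/s2.png

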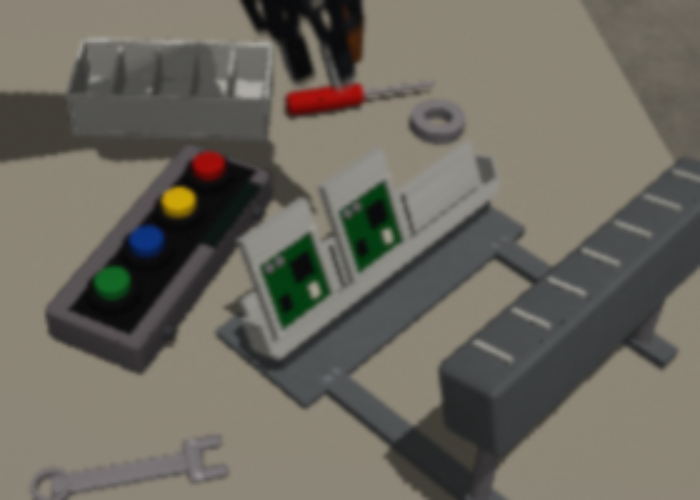

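```bash
python3 - <<'E'
from h import *
plan([((.53,.125,.22),ori(-70),'a'),((.502,.1356,.10),ori(-90),'red')])
E
```

```text
t 15.55 eef [0.5913 0.0842 0.218 ] q [ 0.11  0.08  1.92 -0.46  0.96  1.29] w 0.497 F [1.4 1.7 4.1] ff 0.0
a xyz [-0.026, -0.062, -0.031] a [0.43, -0.07, 0.27]
red xyz [-0.022, -0.019, 0.12] a [0.0, 0.0, 0.35]
```

Request:
servo_tool(plan=[{"x": -0.005,"y": -0.012,"z": -0.006,"ax": 0.09,"ay": -0.01,"az": 0.05,"fingers": 0},{"x": -0.01,"y": -0.025,"z": -0.012,"ax": 0.17,"ay": -0.03,"az": 0.11,"fingers": 0},{"x": -0.016,"y": -0.037,"z": -0.019,"ax": 0.26,"ay": -0.04,"az": 0.16,"fingers": 0},{"x": -0.021,"y": -0.05,"z": -0.025,"ax": 0.34,"ay": -0.06,"az": 0.22,"fingers": 0},{"x": -0.026,"y": -0.062,"z": -0.031,"ax": 0.43,"ay": -0.07,"az": 0.27,"fingers": 0}])

```text
clock: 16.05
eef_pos: [0.5278, 0.1234, 0.2121]
tool_rot: [0.985, 0.172, -0.005, -0.001]
ft_force: [-0.7, -1.0, -0.5]
gripper_width: -0.0
finger_force: 0.0
```

Request:
servo_tool(plan=[{"x": -0.005,"y": -0.005,"z": 0.03,"ax": 0,"ay": 0,"az": 0.09,"fingers": 0},{"x": -0.01,"y": -0.01,"z": 0.06,"ax": 0,"ay": 0,"az": 0.18,"fingers": 0},{"x": -0.016,"y": -0.015,"z": 0.09,"ax": 0,"ay": 0,"az": 0.27,"fingers": 0},{"x": -0.022,"y": -0.019,"z": 0.12,"ax": 0,"ay": 0,"az": 0.35,"fingers": 0},{"x": -0.022,"y": -0.019,"z": 0.12,"ax": 0,"ay": 0,"az": 0.35,"fingers": 0}])

```text
clock: 16.55
eef_pos: [0.4953, 0.1326, 0.0874]
tool_rot: [1.0, -0.001, -0.01, 0.002]
ft_force: [-0.7, 0.0, 0.1]
gripper_width: 0.003
finger_force: 0.0
```

```bash
python3 - <<'E'
from h import *
cam('top');plan([((.502,.1356,.075),ori(-90),'red')])
E
```

```text
t 16.6 eef [0.4978 0.1326 0.0901] q [ 0.06  0.15  2.07 -0.    0.94  1.64] w 0.004 F [ 0.1 -0.5  0.1] ff 0.0
red xyz [0.004, -0.003, 0.015] a [0.0, 0.01, -0.0]
```

Request:
servo_tool(plan=[{"x": 0.004,"y": -0.003,"z": 0.005,"ax": 0,"ay": 0,"az": 0,"fingers": 0},{"x": 0.004,"y": -0.003,"z": 0.01,"ax": 0,"ay": 0,"az": 0,"fingers": 0},{"x": 0.004,"y": -0.003,"z": 0.016,"ax": 0,"ay": 0,"az": 0,"fingers": 0},{"x": 0.004,"y": -0.003,"z": 0.016,"ax": 0,"ay": 0,"az": 0,"fingers": 0},{"x": 0.004,"y": -0.003,"z": 0.016,"ax": 0,"ay": 0,"az": 0,"fingers": 0}])

```text
clock: 17.1
eef_pos: [0.5063, 0.1359, 0.0782]
tool_rot: [1.0, -0.001, -0.002, 0.001]
ft_force: [0.7, 0.6, 3.7]
gripper_width: 0.0
finger_force: 2.4
```

Request:
servo_tool(plan=[{"x": 0,"y": 0,"z": 0.002,"ax": 0,"ay": 0,"az": 0,"fingers": 0},{"x": 0,"y": 0,"z": 0.004,"ax": 0,"ay": 0,"az": 0,"fingers": 0},{"x": 0,"y": 0,"z": 0.004,"ax": 0,"ay": 0,"az": 0,"fingers": 0},{"x": 0,"y": 0,"z": 0.004,"ax": 0,"ay": 0,"az": 0,"fingers": 0},{"x": 0,"y": 0,"z": 0.004,"ax": 0,"ay": 0,"az": 0,"fingers": 0}])

```text
clock: 17.6
eef_pos: [0.5065, 0.136, 0.0777]
tool_rot: [1.0, -0.001, -0.003, 0.002]
ft_force: [-7.4, -0.4, 24.7]
gripper_width: 0.0
finger_force: 12.3
```

Request:
servo_tool(plan=[{"x": 0,"y": 0,"z": 0.002,"ax": 0,"ay": 0,"az": 0,"fingers": 0},{"x": 0,"y": 0,"z": 0.004,"ax": 0,"ay": 0,"az": 0,"fingers": 0},{"x": 0,"y": 0,"z": 0.004,"ax": 0,"ay": 0,"az": 0,"fingers": 0},{"x": 0,"y": 0,"z": 0.004,"ax": 0,"ay": 0,"az": 0,"fingers": 0},{"x": 0,"y": 0,"z": 0.004,"ax": 0,"ay": 0,"az": 0,"fingers": 0}])

```text
clock: 18.1
eef_pos: [0.5068, 0.136, 0.0773]
tool_rot: [1.0, -0.001, -0.004, 0.002]
ft_force: [-16.1, -2.2, 44.4]
gripper_width: -0.004
finger_force: 22.2
```

Request:
servo_tool(plan=[{"x": 0,"y": 0,"z": -0.01,"ax": 0,"ay": 0,"az": 0,"fingers": 0},{"x": 0,"y": 0,"z": -0.025,"ax": 0,"ay": 0,"az": 0,"fingers": 0},{"x": 0,"y": 0,"z": -0.05,"ax": 0,"ay": 0,"az": 0,"fingers": 0},{"x": 0,"y": 0,"z": -0.07,"ax": 0,"ay": 0,"az": 0,"fingers": 0},{"x": 0,"y": 0,"z": -0.07,"ax": 0,"ay": 0,"az": 0,"fingers": 0}])

```text
clock: 18.6
eef_pos: [0.5059, 0.136, 0.1408]
tool_rot: [1.0, -0.001, -0.002, 0.002]
ft_force: [0.3, -0.0, 0.9]
gripper_width: 0.002
finger_force: 0.0
```

```bash
python3 - <<'E'
from h import *
t=cv2.imread('pics/top0.png');s=cv2.imread('pics/side0.png')
ct=cam('top');cs=cam('side')
def cen(c,img,u,v,r=11):
    h=cv2.cvtColor(img,cv2.COLOR_BGR2HSV).astype(int);h0=h[v,u]
    m=(np.abs(h[:,:,0]-h0[0])<8)&(h[:,:,1]>110);yy,xx=np.nonzero(m[v-r:v+r+1,u-r:u+r+1]);return xx.mean()+u-r,yy.mean()+v-r,len(xx)
T=dict(red=(240,278),yel=(263,294),blue=(287,310),green=(311,327));SD=dict(red=(284,216),yel=(271,230),blue=(259,246),green=(245,263))
for n in T:
    a=cen(ct,t,*T[n]);b=cen(cs,s,*SD[n],8)
    o1,d1=ray(ct,*a[:2]);o2,d2=ray(cs,*b[:2])
    k=np.linalg.lstsq(np.c_[d1,-d2],o2-o1,rcond=None)[0];p,q=o1+k[0]*d1,o2+k[1]*d2
    print(n,a[2],b[2],((p+q)/2).round(4),np.linalg.norm(p-q).round(4),onz(ct,*a[:2],.061).round(4))
where()
E
```

```text
red 240 146 [0.5011 0.1347 0.0539] 0.0002 [0.5002 0.1336 0.061 ]
yel 245 189 [0.4703 0.0901 0.055 ] 0.0003 [0.4696 0.0895 0.061 ]
blue 218 188 [0.4393 0.0456 0.055 ] 0.0006 [0.4387 0.0452 0.061 ]
green 180 190 [0.4081 0.0013 0.0551] 0.0004 [0.4078 0.0012 0.061 ]
t 18.7 eef [0.5038 0.1357 0.1375] q [ 0.07  0.08  2.04 -0.    1.03  1.64] w 0.005 F [-0.2 -0.1 -0.2] ff 0.0
```

Request:
servo_tool(plan=[{"x": -0.003,"y": 0.001,"z": 0.02,"ax": 0,"ay": 0,"az": 0,"fingers": 0},{"x": -0.003,"y": 0.001,"z": 0.04,"ax": 0,"ay": 0,"az": 0,"fingers": 0},{"x": -0.003,"y": 0.001,"z": 0.05,"ax": 0,"ay": 0,"az": 0,"fingers": 0},{"x": -0.003,"y": 0.001,"z": 0.05,"ax": 0,"ay": 0,"az": 0,"fingers": 0},{"x": -0.003,"y": 0.001,"z": 0.05,"ax": 0,"ay": 0,"az": 0,"fingers": 0}])

```text
clock: 19.2
eef_pos: [0.5005, 0.1346, 0.0875]
tool_rot: [1.0, -0.001, -0.006, 0.002]
ft_force: [-0.2, 0.2, 0.4]
gripper_width: -0.0
finger_force: 0.0
```

Request:
servo_tool(plan=[{"x": 0,"y": 0,"z": 0.002,"ax": 0,"ay": 0,"az": 0,"fingers": 0},{"x": 0,"y": 0,"z": 0.002,"ax": 0,"ay": 0,"az": 0,"fingers": 0},{"x": 0,"y": 0,"z": 0.002,"ax": 0,"ay": 0,"az": 0,"fingers": 0},{"x": 0,"y": 0,"z": 0.002,"ax": 0,"ay": 0,"az": 0,"fingers": 0},{"x": 0,"y": 0,"z": 0.002,"ax": 0,"ay": 0,"az": 0,"fingers": 0}])

```text
clock: 19.7
eef_pos: [0.5007, 0.1347, 0.0862]
tool_rot: [1.0, -0.001, -0.005, 0.002]
ft_force: [0.2, 0.3, -0.5]
gripper_width: -0.002
finger_force: 0.0
```

Request:
servo_tool(plan=[{"x": 0,"y": 0,"z": 0.002,"ax": 0,"ay": 0,"az": 0,"fingers": 0},{"x": 0,"y": 0,"z": 0.002,"ax": 0,"ay": 0,"az": 0,"fingers": 0},{"x": 0,"y": 0,"z": 0.002,"ax": 0,"ay": 0,"az": 0,"fingers": 0},{"x": 0,"y": 0,"z": 0.002,"ax": 0,"ay": 0,"az": 0,"fingers": 0},{"x": 0,"y": 0,"z": 0.002,"ax": 0,"ay": 0,"az": 0,"fingers": 0}])

```text
clock: 20.2
eef_pos: [0.5008, 0.1347, 0.0841]
tool_rot: [1.0, -0.001, -0.005, 0.002]
ft_force: [0.3, 0.2, 1.3]
gripper_width: -0.001
finger_force: 0.7
```

Request:
servo_tool(plan=[{"x": 0,"y": 0,"z": 0.002,"ax": 0,"ay": 0,"az": 0,"fingers": 0},{"x": 0,"y": 0,"z": 0.002,"ax": 0,"ay": 0,"az": 0,"fingers": 0},{"x": 0,"y": 0,"z": 0.002,"ax": 0,"ay": 0,"az": 0,"fingers": 0},{"x": 0,"y": 0,"z": 0.002,"ax": 0,"ay": 0,"az": 0,"fingers": 0},{"x": 0,"y": 0,"z": 0.002,"ax": 0,"ay": 0,"az": 0,"fingers": 0}])

```text
clock: 20.7
eef_pos: [0.5008, 0.1347, 0.0821]
tool_rot: [1.0, -0.001, -0.005, 0.002]
ft_force: [1.0, -0.9, 2.0]
gripper_width: 0.005
finger_force: 1.2
```

Request:
servo_tool(plan=[{"x": 0,"y": 0,"z": -0.015,"ax": 0,"ay": 0,"az": 0,"fingers": 0},{"x": 0,"y": 0,"z": -0.035,"ax": 0,"ay": 0,"az": 0,"fingers": 0},{"x": -0.02,"y": 0.03,"z": -0.045,"ax": 0,"ay": 0,"az": 0,"fingers": 0},{"x": -0.04,"y": 0.06,"z": -0.045,"ax": 0,"ay": 0,"az": 0,"fingers": 0},{"x": -0.061,"y": 0.089,"z": -0.045,"ax": 0,"ay": 0,"az": 0,"fingers": 0}])

```text
clock: 21.2
eef_pos: [0.4388, 0.0452, 0.1277]
tool_rot: [1.0, -0.001, -0.005, 0.002]
ft_force: [-0.5, -1.1, -0.2]
gripper_width: -0.002
finger_force: 0.0
```

```bash
python3 - <<'E'
from h import *
cam('top');cam('top');plan([((.4393,.0456,.09),ori(-90),'blue'),((.4393,.0456,.077),ori(-90),'press')])
E
```

```text
t 21.3 eef [0.4368 0.0443 0.1266] q [-0.13 -0.09  2.23 -0.01  1.01  1.45] w -0.001 F [ 0.6  0.3 -0.5] ff 0.0
blue xyz [0.003, -0.001, 0.037] a [0.0, 0.01, -0.01]
press xyz [0.0, -0.001, 0.013] a [0.0, 0.0, 0.0]
```

Request:
servo_tool(plan=[{"x": 0.002,"y": -0.001,"z": 0.015,"ax": 0,"ay": 0,"az": 0,"fingers": 0},{"x": 0.002,"y": -0.001,"z": 0.03,"ax": 0,"ay": 0,"az": 0,"fingers": 0},{"x": 0.002,"y": -0.001,"z": 0.037,"ax": 0,"ay": 0,"az": 0,"fingers": 0},{"x": 0.002,"y": -0.001,"z": 0.042,"ax": 0,"ay": 0,"az": 0,"fingers": 0},{"x": 0.002,"y": -0.001,"z": 0.042,"ax": 0,"ay": 0,"az": 0,"fingers": 0}])

```text
clock: 21.8
eef_pos: [0.441, 0.0471, 0.0852]
tool_rot: [1.0, -0.001, -0.006, 0.002]
ft_force: [0.5, -0.2, 0.1]
gripper_width: -0.001
finger_force: 0.0
```

Request:
servo_tool(plan=[{"x": 0,"y": 0,"z": 0.003,"ax": 0,"ay": 0,"az": 0,"fingers": 0},{"x": 0,"y": 0,"z": 0.007,"ax": 0,"ay": 0,"az": 0,"fingers": 0},{"x": 0,"y": 0,"z": 0.007,"ax": 0,"ay": 0,"az": 0,"fingers": 0},{"x": 0,"y": 0,"z": 0.007,"ax": 0,"ay": 0,"az": 0,"fingers": 0},{"x": 0,"y": 0,"z": 0.007,"ax": 0,"ay": 0,"az": 0,"fingers": 0}])

```text
clock: 22.3
eef_pos: [0.442, 0.0469, 0.0795]
tool_rot: [1.0, -0.001, -0.004, 0.002]
ft_force: [-0.4, 2.1, 4.9]
gripper_width: -0.004
finger_force: 2.0
```

Request:
servo_tool(plan=[{"x": 0,"y": 0,"z": 0.002,"ax": 0,"ay": 0,"az": 0,"fingers": 0},{"x": 0,"y": 0,"z": 0.003,"ax": 0,"ay": 0,"az": 0,"fingers": 0},{"x": 0,"y": 0,"z": 0.003,"ax": 0,"ay": 0,"az": 0,"fingers": 0},{"x": 0,"y": 0,"z": 0.003,"ax": 0,"ay": 0,"az": 0,"fingers": 0},{"x": 0,"y": 0,"z": 0.003,"ax": 0,"ay": 0,"az": 0,"fingers": 0}])

```text
clock: 22.8
eef_pos: [0.4421, 0.0469, 0.0778]
tool_rot: [1.0, -0.001, -0.005, 0.002]
ft_force: [-4.8, 2.4, 15.1]
gripper_width: -0.001
finger_force: 7.6
```

Request:
servo_tool(plan=[{"x": 0,"y": 0,"z": -0.01,"ax": 0,"ay": 0,"az": 0,"fingers": 0},{"x": 0,"y": 0,"z": -0.03,"ax": 0,"ay": 0,"az": 0,"fingers": 0},{"x": 0,"y": 0,"z": -0.05,"ax": 0,"ay": 0,"az": 0,"fingers": 0},{"x": 0,"y": 0,"z": -0.05,"ax": 0,"ay": 0,"az": 0,"fingers": 0},{"x": 0,"y": 0,"z": -0.05,"ax": 0,"ay": 0,"az": 0,"fingers": 0}])

```text
clock: 23.3
eef_pos: [0.4414, 0.0468, 0.1253]
tool_rot: [1.0, -0.001, -0.005, 0.002]
ft_force: [-0.4, 0.6, -0.4]
gripper_width: -0.005
finger_force: 0.0
```

```bash
python3 - <<'E'
from h import *
cam('top');cam('top');plan([((.4075,.0013,.125),ori(-90,0,-20),'green'),((.4075,.0013,.095),ori(-90,0,-20),'press')])
E
```

```text
t 23.4 eef [0.4407 0.047  0.1243] q [-0.12 -0.08  2.22 -0.01  1.    1.46] w -0.004 F [0.1 0.1 0. ] ff 0.0
green xyz [-0.033, 0.046, -0.0] a [0.0, -0.34, -0.0]
press xyz [0.01, -0.0, 0.028] a [0.0, 0.0, -0.0]
```

Request:
servo_tool(plan=[{"x": -0.007,"y": 0.01,"z": 0,"ax": 0,"ay": -0.07,"az": 0,"fingers": 0},{"x": -0.013,"y": 0.02,"z": 0,"ax": 0,"ay": -0.14,"az": 0,"fingers": 0},{"x": -0.02,"y": 0.03,"z": 0,"ax": 0,"ay": -0.21,"az": 0,"fingers": 0},{"x": -0.027,"y": 0.04,"z": 0,"ax": 0,"ay": -0.28,"az": 0,"fingers": 0},{"x": -0.033,"y": 0.046,"z": 0,"ax": 0,"ay": -0.34,"az": 0,"fingers": 0}])

```text
clock: 23.9
eef_pos: [0.4077, 0.0005, 0.1251]
tool_rot: [0.984, -0.002, -0.177, 0.001]
ft_force: [-0.1, -0.2, 0.4]
gripper_width: 0.0
finger_force: 0.0
```

```bash
python3 - <<'E'
from h import *
cam('top');cam('top');plan([((.4075,.0013,.10),ori(-90,0,-20),'a'),((.4075,.0013,.088),ori(-90,0,-20),'c'),((.4075,.0013,.081),ori(-90,0,-20),'p')])
E
```

```text
t 24.0 eef [0.408  0.0006 0.1247] q [-0.21  0.04  2.14 -0.08  1.31  1.4 ] w 0.001 F [ 0.1  0.5 -0.2] ff 0.0
a xyz [0.008, -0.001, 0.023] a [0.0, 0.0, -0.0]
c xyz [0.004, 0.0, 0.012] a [0.0, 0.0, -0.0]
p xyz [0.003, 0.0, 0.006] a [0.0, 0.0, -0.0]
```

Request:
servo_tool(plan=[{"x": 0.004,"y": 0,"z": 0.01,"ax": 0,"ay": 0,"az": 0,"fingers": 0},{"x": 0.008,"y": -0.001,"z": 0.023,"ax": 0,"ay": 0,"az": 0,"fingers": 0},{"x": 0.012,"y": -0.001,"z": 0.034,"ax": 0,"ay": 0,"az": 0,"fingers": 0},{"x": 0.012,"y": -0.001,"z": 0.034,"ax": 0,"ay": 0,"az": 0,"fingers": 0},{"x": 0.012,"y": -0.001,"z": 0.034,"ax": 0,"ay": 0,"az": 0,"fingers": 0}])

```text
clock: 24.5
eef_pos: [0.4078, 0.0021, 0.0897]
tool_rot: [0.985, -0.001, -0.175, 0.002]
ft_force: [0.2, -0.6, -0.0]
gripper_width: 0.002
finger_force: 0.0
```

Request:
servo_tool(plan=[{"x": 0.001,"y": 0,"z": 0.003,"ax": 0,"ay": 0,"az": 0,"fingers": 0},{"x": 0.002,"y": 0,"z": 0.005,"ax": 0,"ay": 0,"az": 0,"fingers": 0},{"x": 0.002,"y": 0,"z": 0.005,"ax": 0,"ay": 0,"az": 0,"fingers": 0},{"x": 0.002,"y": 0,"z": 0.005,"ax": 0,"ay": 0,"az": 0,"fingers": 0},{"x": 0.002,"y": 0,"z": 0.005,"ax": 0,"ay": 0,"az": 0,"fingers": 0}])

```text
clock: 25.0
eef_pos: [0.4088, 0.0018, 0.0853]
tool_rot: [0.985, -0.002, -0.174, 0.002]
ft_force: [2.1, 0.5, 0.6]
gripper_width: -0.002
finger_force: 0.7
```

Request:
servo_tool(plan=[{"x": 0.001,"y": 0,"z": 0.003,"ax": 0,"ay": 0,"az": 0,"fingers": 0},{"x": 0.002,"y": 0,"z": 0.005,"ax": 0,"ay": 0,"az": 0,"fingers": 0},{"x": 0.002,"y": 0,"z": 0.006,"ax": 0,"ay": 0,"az": 0,"fingers": 0},{"x": 0.002,"y": 0,"z": 0.006,"ax": 0,"ay": 0,"az": 0,"fingers": 0},{"x": 0.002,"y": 0,"z": 0.006,"ax": 0,"ay": 0,"az": 0,"fingers": 0}])

```text
clock: 25.5
eef_pos: [0.4089, 0.0018, 0.0792]
tool_rot: [0.985, -0.002, -0.174, 0.002]
ft_force: [-0.4, 0.9, 6.0]
gripper_width: -0.0
finger_force: 2.7
```

Request:
servo_tool(plan=[{"x": 0,"y": 0,"z": 0.001,"ax": 0,"ay": 0,"az": 0,"fingers": 0},{"x": 0.001,"y": 0,"z": 0.002,"ax": 0,"ay": 0,"az": 0,"fingers": 0},{"x": 0.001,"y": 0,"z": 0.002,"ax": 0,"ay": 0,"az": 0,"fingers": 0},{"x": 0.001,"y": 0,"z": 0.002,"ax": 0,"ay": 0,"az": 0,"fingers": 0},{"x": 0.001,"y": 0,"z": 0.002,"ax": 0,"ay": 0,"az": 0,"fingers": 0}])

```text
clock: 26.0
eef_pos: [0.409, 0.0018, 0.0788]
tool_rot: [0.985, -0.002, -0.175, 0.002]
ft_force: [-2.7, 1.5, 15.4]
gripper_width: -0.0
finger_force: 7.9
```

Request:
servo_tool(plan=[{"x": 0,"y": 0,"z": -0.01,"ax": 0,"ay": 0,"az": 0,"fingers": 0},{"x": 0,"y": 0,"z": -0.03,"ax": 0,"ay": 0,"az": 0,"fingers": 0},{"x": 0,"y": 0,"z": -0.06,"ax": 0,"ay": 0,"az": 0,"fingers": 0},{"x": 0,"y": 0,"z": -0.09,"ax": 0,"ay": 0,"az": 0,"fingers": 0},{"x": 0,"y": 0,"z": -0.12,"ax": 0,"ay": 0,"az": 0,"fingers": 0}])

```text
clock: 26.5
eef_pos: [0.4497, 0.0022, 0.1894]
tool_rot: [0.985, -0.001, -0.174, 0.002]
ft_force: [0.1, 0.1, -0.7]
gripper_width: 0.004
finger_force: 0.0
```

```bash
python3 - <<'E'
from h import *
cam('top');cam('top');plan([((.50,.06,.25),ori(-72,-12),'via'),(st(0,.09),OA,'pre')])
E
```

```text
t 26.6 eef [0.4529 0.0016 0.1927] q [-0.19  0.04  2.   -0.07  1.44  1.41] w -0.0 F [ 0.5 -0.6  0.8] ff 0.0
via xyz [0.025, -0.058, -0.07] a [-0.25, 0.37, -0.28]
pre xyz [0.093, 0.001, 0.054] a [-0.23, 0.1, -0.29]
```

Request:
servo_tool(plan=[{"x": 0.005,"y": -0.012,"z": -0.014,"ax": -0.05,"ay": 0.07,"az": -0.06,"fingers": 0.6},{"x": 0.01,"y": -0.024,"z": -0.028,"ax": -0.1,"ay": 0.15,"az": -0.11,"fingers": 0.6},{"x": 0.015,"y": -0.036,"z": -0.042,"ax": -0.15,"ay": 0.22,"az": -0.17,"fingers": 0.6},{"x": 0.02,"y": -0.048,"z": -0.056,"ax": -0.2,"ay": 0.3,"az": -0.23,"fingers": 0.6},{"x": 0.025,"y": -0.058,"z": -0.07,"ax": -0.25,"ay": 0.37,"az": -0.28,"fingers": 0.6}])

```text
clock: 27.1
eef_pos: [0.4969, 0.0609, 0.2448]
tool_rot: [0.982, 0.158, 0.012, 0.1]
ft_force: [-0.6, 0.9, 0.1]
gripper_width: 0.602
finger_force: 0.0
```

Request:
servo_tool(plan=[{"x": 0.019,"y": 0,"z": 0.01,"ax": -0.05,"ay": 0.02,"az": -0.06,"fingers": 0.6},{"x": 0.037,"y": 0,"z": 0.02,"ax": -0.09,"ay": 0.04,"az": -0.12,"fingers": 0.6},{"x": 0.056,"y": 0,"z": 0.03,"ax": -0.14,"ay": 0.06,"az": -0.17,"fingers": 0.6},{"x": 0.075,"y": 0,"z": 0.042,"ax": -0.18,"ay": 0.08,"az": -0.23,"fingers": 0.6},{"x": 0.093,"y": 0.001,"z": 0.054,"ax": -0.23,"ay": 0.1,"az": -0.29,"fingers": 0.6}])

```text
clock: 27.6
eef_pos: [0.5888, 0.0781, 0.1902]
tool_rot: [0.929, 0.301, 0.063, 0.204]
ft_force: [0.1, 0.1, 0.4]
gripper_width: 0.602
finger_force: 0.0
```

Request:
servo_tool(plan=[{"x": 0,"y": 0,"z": 0,"ax": 0,"ay": 0,"az": 0,"fingers": 0.6},{"x": 0,"y": 0,"z": 0,"ax": 0,"ay": 0,"az": 0,"fingers": 0.6},{"x": 0,"y": 0,"z": 0,"ax": 0,"ay": 0,"az": 0,"fingers": 0.6},{"x": 0,"y": 0,"z": 0,"ax": 0,"ay": 0,"az": 0,"fingers": 0.6},{"x": 0,"y": 0,"z": 0,"ax": 0,"ay": 0,"az": 0,"fingers": 0.6}])

```text
clock: 28.1
eef_pos: [0.589, 0.0776, 0.1934]
tool_rot: [0.93, 0.299, 0.064, 0.204]
ft_force: [0.9, -1.1, 0.2]
gripper_width: 0.601
finger_force: 0.0
```

```bash
python3 - <<'E'
from h import *
plan([(st(0,.05),OA,'a'),(st(0,0),OA,'grasp')])
E
```

```text
t 28.1 eef [0.589  0.0776 0.1934] q [ 0.1   0.11  1.94 -0.47  0.93  1.3 ] w 0.601 F [ 0.9 -1.1  0.2] ff 0.0
a xyz [0.002, 0.004, 0.037] a [-0.01, 0.0, -0.0]
grasp xyz [0.0, -0.0, 0.05] a [0.0, 0.0, -0.0]
```

Request:
servo_tool(plan=[{"x": 0.002,"y": 0.004,"z": 0,"ax": -0.01,"ay": 0,"az": 0,"fingers": 0.6},{"x": 0.002,"y": 0.004,"z": 0,"ax": -0.01,"ay": 0,"az": 0,"fingers": 0.6},{"x": 0.002,"y": 0.004,"z": 0.01,"ax": -0.01,"ay": 0,"az": 0,"fingers": 0.6},{"x": 0.002,"y": 0.004,"z": 0.03,"ax": -0.01,"ay": 0,"az": 0,"fingers": 0.6},{"x": 0.002,"y": 0.004,"z": 0.037,"ax": -0.01,"ay": 0,"az": 0,"fingers": 0.6}])

```text
clock: 28.6
eef_pos: [0.6006, 0.0628, 0.158]
tool_rot: [0.929, 0.299, 0.063, 0.208]
ft_force: [-0.9, 0.4, -0.6]
gripper_width: 0.598
finger_force: 0.0
```

Request:
servo_tool(plan=[{"x": 0,"y": 0,"z": 0,"ax": 0,"ay": 0,"az": 0,"fingers": 0.6},{"x": 0,"y": 0,"z": 0,"ax": 0,"ay": 0,"az": 0,"fingers": 0.6},{"x": 0,"y": 0,"z": 0,"ax": 0,"ay": 0,"az": 0,"fingers": 0.6},{"x": 0,"y": 0,"z": 0,"ax": 0,"ay": 0,"az": 0,"fingers": 0.6},{"x": 0,"y": 0,"z": 0,"ax": 0,"ay": 0,"az": 0,"fingers": 0.6}])

```text
clock: 29.1
eef_pos: [0.6018, 0.0636, 0.1612]
tool_rot: [0.929, 0.299, 0.066, 0.209]
ft_force: [-0.4, 0.5, -0.8]
gripper_width: 0.599
finger_force: 0.0
```

Request:
servo_tool(plan=[{"x": 0,"y": 0,"z": 0,"ax": 0,"ay": 0,"az": 0,"fingers": 0.6},{"x": 0,"y": 0,"z": 0,"ax": 0,"ay": 0,"az": 0,"fingers": 0.6},{"x": 0,"y": 0,"z": 0,"ax": 0,"ay": 0,"az": 0,"fingers": 0.6},{"x": 0,"y": 0,"z": 0,"ax": 0,"ay": 0,"az": 0,"fingers": 0.6},{"x": 0,"y": 0,"z": 0,"ax": 0,"ay": 0,"az": 0,"fingers": 0.6}])

```text
clock: 29.6
eef_pos: [0.6016, 0.0634, 0.1606]
tool_rot: [0.929, 0.299, 0.065, 0.208]
ft_force: [0.2, -0.2, -0.1]
gripper_width: 0.596
finger_force: 0.0
```

```bash
python3 - <<'E'
from h import *
plan([(st(0,0),OA,'grasp')])
c=cam('wrist')
for y in(-.035,.035): print(proj(c,S+RS.apply(np.array([.0041,y,.0319])+.095*np.array([-s25,0,c25]))).round(1))
cv2.imwrite('pics/w5.png',c['pixels'][100:420,160:480])
E
```

```text
t 29.6 eef [0.6016 0.0634 0.1606] q [ 0.08  0.17  1.94 -0.5   0.86  1.32] w 0.596 F [ 0.2 -0.2 -0.1] ff 0.0
grasp xyz [0.0, 0.001, 0.049] a [0.0, 0.0, -0.0]
[318.2 338.7]
[318.4 208.4]
```

View pics/w5.png

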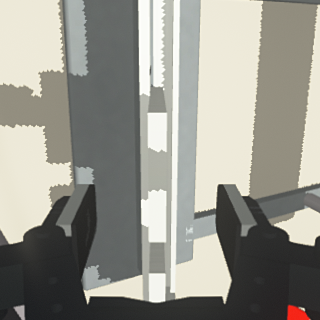

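Request:
servo_tool(plan=[{"x": 0,"y": 0.001,"z": 0.015,"ax": 0,"ay": 0,"az": 0,"fingers": 0.6},{"x": 0,"y": 0.001,"z": 0.03,"ax": 0,"ay": 0,"az": 0,"fingers": 0.6},{"x": 0,"y": 0.001,"z": 0.049,"ax": 0,"ay": 0,"az": 0,"fingers": 0.6},{"x": 0,"y": 0.001,"z": 0.049,"ax": 0,"ay": 0,"az": 0,"fingers": 0.4},{"x": 0,"y": 0.001,"z": 0.049,"ax": 0,"ay": 0,"az": 0,"fingers": 0.25}])

```text
clock: 30.15
eef_pos: [0.6136, 0.0451, 0.1152]
tool_rot: [0.929, 0.299, 0.064, 0.208]
ft_force: [0.3, -0.3, 0.7]
gripper_width: 0.271
finger_force: 0.0
```

Request:
servo_tool(plan=[{"x": 0,"y": 0,"z": 0,"ax": 0,"ay": 0,"az": 0,"fingers": 0.1},{"x": 0,"y": 0,"z": 0,"ax": 0,"ay": 0,"az": 0,"fingers": 0},{"x": 0,"y": 0,"z": 0,"ax": 0,"ay": 0,"az": 0,"fingers": 0},{"x": 0,"y": 0,"z": 0,"ax": 0,"ay": 0,"az": 0,"fingers": 0},{"x": 0,"y": 0,"z": 0,"ax": 0,"ay": 0,"az": 0,"fingers": 0}])

```text
clock: 30.65
eef_pos: [0.6141, 0.0458, 0.1169]
tool_rot: [0.929, 0.299, 0.065, 0.208]
ft_force: [-0.1, 0.1, 0.1]
gripper_width: 0.092
finger_force: 50.7
```

Request:
servo_tool(plan=[{"x": 0,"y": 0.001,"z": -0.015,"ax": 0,"ay": 0,"az": 0,"fingers": 0},{"x": 0,"y": 0.002,"z": -0.04,"ax": 0,"ay": 0,"az": 0,"fingers": 0},{"x": 0,"y": 0.002,"z": -0.065,"ax": 0,"ay": 0,"az": 0,"fingers": 0},{"x": 0,"y": 0.002,"z": -0.09,"ax": 0,"ay": 0,"az": 0,"fingers": 0},{"x": 0,"y": 0.002,"z": -0.1,"ax": 0,"ay": 0,"az": 0,"fingers": 0}])

```text
clock: 31.15
eef_pos: [0.5915, 0.0801, 0.212]
tool_rot: [0.929, 0.299, 0.068, 0.209]
ft_force: [0.7, -0.0, -1.5]
gripper_width: 0.09
finger_force: 50.6
```

Request:
servo_tool(plan=[{"x": 0,"y": 0,"z": 0,"ax": 0,"ay": 0,"az": -0.12,"fingers": 0},{"x": 0,"y": 0,"z": 0,"ax": 0,"ay": 0,"az": -0.25,"fingers": 0},{"x": 0,"y": 0,"z": 0,"ax": 0,"ay": 0,"az": -0.38,"fingers": 0},{"x": 0,"y": 0,"z": 0,"ax": 0,"ay": 0,"az": -0.5,"fingers": 0},{"x": 0,"y": 0,"z": 0,"ax": 0,"ay": 0,"az": -0.63,"fingers": 0}])

```text
clock: 31.65
eef_pos: [0.5903, 0.079, 0.2078]
tool_rot: [0.789, 0.574, -0.003, 0.218]
ft_force: [0.2, -0.0, -2.3]
gripper_width: 0.095
finger_force: 50.5
```

Request:
servo_tool(plan=[{"x": 0,"y": 0,"z": 0,"ax": 0,"ay": 0,"az": -0.12,"fingers": 0},{"x": 0,"y": 0,"z": 0,"ax": 0,"ay": 0,"az": -0.25,"fingers": 0},{"x": 0,"y": 0,"z": 0,"ax": 0,"ay": 0,"az": -0.38,"fingers": 0},{"x": 0,"y": 0,"z": 0,"ax": 0,"ay": 0,"az": -0.5,"fingers": 0},{"x": 0,"y": 0,"z": 0,"ax": 0,"ay": 0,"az": -0.63,"fingers": 0}])

```text
clock: 32.15
eef_pos: [0.5903, 0.079, 0.2077]
tool_rot: [0.573, 0.79, -0.071, 0.206]
ft_force: [-0.5, 1.0, -1.7]
gripper_width: 0.096
finger_force: 50.5
```

Request:
servo_tool(plan=[{"x": 0,"y": 0,"z": 0,"ax": 0,"ay": 0,"az": -0.12,"fingers": 0},{"x": 0,"y": 0,"z": 0,"ax": 0,"ay": 0,"az": -0.25,"fingers": 0},{"x": 0,"y": 0,"z": 0,"ax": 0,"ay": 0,"az": -0.38,"fingers": 0},{"x": 0,"y": 0,"z": 0,"ax": 0,"ay": 0,"az": -0.5,"fingers": 0},{"x": 0,"y": 0,"z": 0,"ax": 0,"ay": 0,"az": -0.63,"fingers": 0}])

```text
clock: 32.65
eef_pos: [0.5903, 0.079, 0.2077]
tool_rot: [0.3, 0.929, -0.131, 0.174]
ft_force: [-0.1, -0.4, -1.0]
gripper_width: 0.093
finger_force: 50.5
```

Request:
servo_tool(plan=[{"x": 0,"y": 0,"z": 0,"ax": 0,"ay": 0,"az": -0.12,"fingers": 0},{"x": 0,"y": 0,"z": 0,"ax": 0,"ay": 0,"az": -0.25,"fingers": 0},{"x": 0,"y": 0,"z": 0,"ax": 0,"ay": 0,"az": -0.38,"fingers": 0},{"x": 0,"y": 0,"z": 0,"ax": 0,"ay": 0,"az": -0.5,"fingers": 0},{"x": 0,"y": 0,"z": 0,"ax": 0,"ay": 0,"az": -0.63,"fingers": 0}])

```text
clock: 33.15
eef_pos: [0.5903, 0.079, 0.2077]
tool_rot: [-0.003, 0.976, -0.179, 0.125]
ft_force: [-0.6, 0.3, -1.2]
gripper_width: 0.089
finger_force: 50.5
```

Request:
servo_tool(plan=[{"x": 0,"y": 0,"z": 0,"ax": 0,"ay": 0,"az": -0.12,"fingers": 0},{"x": 0,"y": 0,"z": 0,"ax": 0,"ay": 0,"az": -0.25,"fingers": 0},{"x": 0,"y": 0,"z": 0,"ax": 0,"ay": 0,"az": -0.38,"fingers": 0},{"x": 0,"y": 0,"z": 0,"ax": 0,"ay": 0,"az": -0.5,"fingers": 0},{"x": 0,"y": 0,"z": 0,"ax": 0,"ay": 0,"az": -0.62,"fingers": 0}])

```text
clock: 33.65
eef_pos: [0.5903, 0.079, 0.2077]
tool_rot: [-0.3, 0.929, -0.208, 0.064]
ft_force: [0.0, 0.3, -1.6]
gripper_width: 0.089
finger_force: 50.5
```

```bash
python3 - <<'E'
from h import *
cam('top');cam('top');plan([(st(0,.055,.003),OB,'above'),(st(0,.003,.003),OB,'in')])
E
```

```text
t 33.75 eef [0.5903 0.079  0.2077] q [ 0.11  0.09  1.93 -0.47  0.95 -1.84] w 0.094 F [ 0.7  0.5 -1.4] ff 50.5
above xyz [-0.0, -0.001, 0.045] a [-0.0, -0.01, -0.0]
in xyz [-0.0, 0.0, 0.052] a [-0.0, 0.0, -0.0]
```

Request:
servo_tool(plan=[{"x": 0,"y": -0.001,"z": 0.02,"ax": 0,"ay": -0.01,"az": 0,"fingers": 0},{"x": 0,"y": -0.001,"z": 0.045,"ax": 0,"ay": -0.01,"az": 0,"fingers": 0},{"x": 0,"y": -0.001,"z": 0.065,"ax": 0,"ay": -0.01,"az": 0,"fingers": 0},{"x": 0,"y": -0.001,"z": 0.085,"ax": 0,"ay": -0.01,"az": 0,"fingers": 0},{"x": 0,"y": -0.001,"z": 0.094,"ax": 0,"ay": -0.01,"az": 0,"fingers": 0}])

```text
clock: 34.25
eef_pos: [0.6132, 0.0449, 0.1211]
tool_rot: [-0.298, 0.93, -0.206, 0.068]
ft_force: [-0.6, 0.7, -1.7]
gripper_width: 0.092
finger_force: 50.5
```

Request:
servo_tool(plan=[{"x": 0,"y": 0,"z": 0.002,"ax": 0,"ay": 0,"az": 0,"fingers": 0},{"x": 0,"y": 0.001,"z": 0.004,"ax": 0,"ay": 0,"az": 0,"fingers": 0},{"x": 0,"y": 0.002,"z": 0.005,"ax": 0,"ay": 0,"az": 0,"fingers": 0},{"x": 0,"y": 0.002,"z": 0.005,"ax": 0,"ay": 0,"az": 0,"fingers": 0},{"x": 0,"y": 0.002,"z": 0.005,"ax": 0,"ay": 0,"az": 0,"fingers": 0.15}])

```text
clock: 34.75
eef_pos: [0.615, 0.0455, 0.1191]
tool_rot: [-0.299, 0.929, -0.207, 0.071]
ft_force: [0.1, -0.8, -0.3]
gripper_width: 0.148
finger_force: 0.1
```

Request:
servo_tool(plan=[{"x": 0,"y": 0,"z": 0,"ax": 0,"ay": 0,"az": 0,"fingers": 0.25},{"x": 0,"y": 0,"z": 0,"ax": 0,"ay": 0,"az": 0,"fingers": 0.4},{"x": 0,"y": 0,"z": 0,"ax": 0,"ay": 0,"az": 0,"fingers": 0.5},{"x": 0,"y": 0,"z": -0.02,"ax": 0,"ay": 0,"az": 0,"fingers": 0.5},{"x": 0,"y": 0,"z": -0.05,"ax": 0,"ay": 0,"az": 0,"fingers": 0.5}])

```text
clock: 35.25
eef_pos: [0.6005, 0.062, 0.1615]
tool_rot: [-0.299, 0.929, -0.206, 0.068]
ft_force: [-0.0, 0.0, 0.1]
gripper_width: 0.498
finger_force: 0.0
```

```bash
python3 - <<'E'
from h import *
cam('top');cam('top');plan([(st(0,.09),OB,'up'),(st(-.09,.07),OB,'pre'),(st(-.09,0),OB,'grasp')])
E
```

```text
t 35.35 eef [0.6038 0.0634 0.1678] q [ 0.07  0.15  1.94 -0.5   0.85 -1.83] w 0.495 F [0.4 0.2 1.5] ff 0.0
up xyz [0.001, 0.003, -0.035] a [-0.01, 0.01, -0.0]
pre xyz [0.09, -0.0, 0.02] a [0.0, 0.0, -0.0]
grasp xyz [0.0, -0.0, 0.07] a [0.0, 0.0, -0.0]
```

Request:
servo_tool(plan=[{"x": 0,"y": 0.003,"z": -0.025,"ax": -0.01,"ay": 0.01,"az": 0,"fingers": 0.6},{"x": 0.01,"y": 0.003,"z": -0.035,"ax": -0.01,"ay": 0.01,"az": 0,"fingers": 0.6},{"x": 0.04,"y": 0.003,"z": -0.03,"ax": -0.01,"ay": 0.01,"az": 0,"fingers": 0.6},{"x": 0.07,"y": 0.003,"z": -0.02,"ax": -0.01,"ay": 0.01,"az": 0,"fingers": 0.6},{"x": 0.091,"y": 0.003,"z": -0.015,"ax": -0.01,"ay": 0.01,"az": 0,"fingers": 0.6}])

```text
clock: 35.85
eef_pos: [0.5208, 0.0157, 0.1734]
tool_rot: [-0.298, 0.93, -0.203, 0.063]
ft_force: [-0.3, -0.7, 0.2]
gripper_width: 0.598
finger_force: 0.0
```

```bash
python3 - <<'E'
from h import *
cam('top');cam('top');plan([(st(-.09,0),OB,'grasp')])
E
```

```text
t 35.95 eef [0.52   0.0153 0.1728] q [-0.02 -0.05  2.14 -0.47  0.85 -1.93] w 0.6 F [-0.7 -0.5  0.2] ff 0.0
grasp xyz [-0.005, -0.004, 0.064] a [0.01, -0.01, -0.0]
```

Request:
servo_tool(plan=[{"x": -0.005,"y": -0.004,"z": 0.005,"ax": 0.01,"ay": -0.01,"az": 0,"fingers": 0.6},{"x": -0.005,"y": -0.004,"z": 0.025,"ax": 0.01,"ay": -0.01,"az": 0,"fingers": 0.6},{"x": -0.005,"y": -0.004,"z": 0.045,"ax": 0.01,"ay": -0.01,"az": 0,"fingers": 0.6},{"x": -0.005,"y": -0.004,"z": 0.064,"ax": 0.01,"ay": -0.01,"az": 0,"fingers": 0.6},{"x": -0.005,"y": -0.004,"z": 0.064,"ax": 0.01,"ay": -0.01,"az": 0,"fingers": 0.5}])

```text
clock: 36.45
eef_pos: [0.5442, -0.0054, 0.1159]
tool_rot: [-0.299, 0.929, -0.206, 0.068]
ft_force: [-1.0, 0.2, 0.3]
gripper_width: 0.497
finger_force: 0.0
```

Request:
servo_tool(plan=[{"x": 0,"y": 0,"z": 0,"ax": 0,"ay": 0,"az": 0,"fingers": 0.3},{"x": 0,"y": 0,"z": 0,"ax": 0,"ay": 0,"az": 0,"fingers": 0.15},{"x": 0,"y": 0,"z": 0,"ax": 0,"ay": 0,"az": 0,"fingers": 0},{"x": 0,"y": 0,"z": 0,"ax": 0,"ay": 0,"az": 0,"fingers": 0},{"x": 0,"y": 0,"z": 0,"ax": 0,"ay": 0,"az": 0,"fingers": 0}])

```text
clock: 36.95
eef_pos: [0.545, -0.0048, 0.1196]
tool_rot: [-0.299, 0.929, -0.207, 0.071]
ft_force: [-1.3, 2.8, 3.5]
gripper_width: 0.088
finger_force: 50.9
```

Request:
servo_tool(plan=[{"x": 0,"y": 0,"z": 0,"ax": 0,"ay": 0,"az": 0,"fingers": 0},{"x": 0,"y": -0.001,"z": -0.015,"ax": 0,"ay": 0,"az": 0,"fingers": 0},{"x": 0,"y": -0.002,"z": -0.04,"ax": 0,"ay": 0,"az": 0,"fingers": 0},{"x": 0,"y": -0.002,"z": -0.07,"ax": 0,"ay": 0,"az": 0,"fingers": 0},{"x": 0,"y": -0.002,"z": -0.1,"ax": 0,"ay": 0,"az": 0,"fingers": 0}])

```text
clock: 37.45
eef_pos: [0.5184, 0.0275, 0.2103]
tool_rot: [-0.299, 0.929, -0.207, 0.069]
ft_force: [-0.2, 0.4, -1.1]
gripper_width: 0.092
finger_force: 50.2
```

Request:
servo_tool(plan=[{"x": 0,"y": 0,"z": 0,"ax": 0,"ay": 0,"az": 0.12,"fingers": 0},{"x": 0,"y": 0,"z": 0,"ax": 0,"ay": 0,"az": 0.25,"fingers": 0},{"x": 0,"y": 0,"z": 0,"ax": 0,"ay": 0,"az": 0.38,"fingers": 0},{"x": 0,"y": 0,"z": 0,"ax": 0,"ay": 0,"az": 0.5,"fingers": 0},{"x": 0,"y": 0,"z": 0,"ax": 0,"ay": 0,"az": 0.63,"fingers": 0}])

```text
clock: 37.95
eef_pos: [0.5188, 0.0273, 0.2096]
tool_rot: [0.006, 0.976, -0.175, 0.13]
ft_force: [-0.9, 1.0, -1.5]
gripper_width: 0.095
finger_force: 50.2
```

Request:
servo_tool(plan=[{"x": 0,"y": 0,"z": 0,"ax": 0,"ay": 0,"az": 0.12,"fingers": 0},{"x": 0,"y": 0,"z": 0,"ax": 0,"ay": 0,"az": 0.25,"fingers": 0},{"x": 0,"y": 0,"z": 0,"ax": 0,"ay": 0,"az": 0.38,"fingers": 0},{"x": 0,"y": 0,"z": 0,"ax": 0,"ay": 0,"az": 0.5,"fingers": 0},{"x": 0,"y": 0,"z": 0,"ax": 0,"ay": 0,"az": 0.63,"fingers": 0}])

```text
clock: 38.45
eef_pos: [0.5188, 0.0273, 0.2096]
tool_rot: [0.308, 0.926, -0.126, 0.178]
ft_force: [0.3, -0.2, -1.2]
gripper_width: 0.096
finger_force: 50.2
```

Request:
servo_tool(plan=[{"x": 0,"y": 0,"z": 0,"ax": 0,"ay": 0,"az": 0.12,"fingers": 0},{"x": 0,"y": 0,"z": 0,"ax": 0,"ay": 0,"az": 0.25,"fingers": 0},{"x": 0,"y": 0,"z": 0,"ax": 0,"ay": 0,"az": 0.38,"fingers": 0},{"x": 0,"y": 0,"z": 0,"ax": 0,"ay": 0,"az": 0.5,"fingers": 0},{"x": 0,"y": 0,"z": 0,"ax": 0,"ay": 0,"az": 0.63,"fingers": 0}])

```text
clock: 38.95
eef_pos: [0.5188, 0.0273, 0.2096]
tool_rot: [0.58, 0.785, -0.065, 0.208]
ft_force: [0.4, -0.2, -1.3]
gripper_width: 0.091
finger_force: 50.2
```

Request:
servo_tool(plan=[{"x": 0,"y": 0,"z": 0,"ax": 0,"ay": 0,"az": 0.12,"fingers": 0},{"x": 0,"y": 0,"z": 0,"ax": 0,"ay": 0,"az": 0.25,"fingers": 0},{"x": 0,"y": 0,"z": 0,"ax": 0,"ay": 0,"az": 0.38,"fingers": 0},{"x": 0,"y": 0,"z": 0,"ax": 0,"ay": 0,"az": 0.5,"fingers": 0},{"x": 0,"y": 0,"z": 0,"ax": 0,"ay": 0,"az": 0.63,"fingers": 0}])

```text
clock: 39.45
eef_pos: [0.5188, 0.0273, 0.2096]
tool_rot: [0.795, 0.567, 0.003, 0.218]
ft_force: [-0.5, -0.1, -1.2]
gripper_width: 0.093
finger_force: 50.1
```

Request:
servo_tool(plan=[{"x": 0,"y": 0,"z": 0,"ax": 0,"ay": 0,"az": 0.12,"fingers": 0},{"x": 0,"y": 0,"z": 0,"ax": 0,"ay": 0,"az": 0.25,"fingers": 0},{"x": 0,"y": 0,"z": 0,"ax": 0,"ay": 0,"az": 0.38,"fingers": 0},{"x": 0,"y": 0,"z": 0,"ax": 0,"ay": 0,"az": 0.5,"fingers": 0},{"x": 0,"y": 0,"z": 0,"ax": 0,"ay": 0,"az": 0.62,"fingers": 0}])

```text
clock: 39.95
eef_pos: [0.5188, 0.0273, 0.2096]
tool_rot: [0.93, 0.297, 0.069, 0.207]
ft_force: [0.9, 0.2, -0.5]
gripper_width: 0.095
finger_force: 50.1
```

```bash
python3 - <<'E'
from h import *
cam('top');cam('top');plan([(st(-.09,.055,.003),OA,'above'),(st(-.09,.003,.003),OA,'in')])
E
```

```text
t 40.05 eef [0.519  0.0273 0.2096] q [ 0.01 -0.1   2.12 -0.45  0.91  1.2 ] w 0.092 F [ 0.7  0.4 -1.5] ff 50.1
above xyz [-0.002, 0.0, 0.047] a [0.0, -0.0, -0.0]
in xyz [-0.0, 0.0, 0.052] a [0.0, -0.0, -0.0]
```

Request:
servo_tool(plan=[{"x": -0.002,"y": 0,"z": 0.02,"ax": 0,"ay": 0,"az": 0,"fingers": 0},{"x": -0.002,"y": 0,"z": 0.045,"ax": 0,"ay": 0,"az": 0,"fingers": 0},{"x": -0.002,"y": 0,"z": 0.065,"ax": 0,"ay": 0,"az": 0,"fingers": 0},{"x": -0.002,"y": 0,"z": 0.085,"ax": 0,"ay": 0,"az": 0,"fingers": 0},{"x": -0.002,"y": 0,"z": 0.093,"ax": 0,"ay": 0,"az": 0,"fingers": 0}])

```text
clock: 40.55
eef_pos: [0.5404, -0.0061, 0.1236]
tool_rot: [0.929, 0.301, 0.068, 0.206]
ft_force: [-0.4, 0.6, -2.0]
gripper_width: 0.093
finger_force: 50.0
```

Request:
servo_tool(plan=[{"x": 0,"y": 0,"z": 0.002,"ax": 0,"ay": 0,"az": 0,"fingers": 0},{"x": 0,"y": -0.001,"z": 0.004,"ax": 0,"ay": 0,"az": 0,"fingers": 0},{"x": 0,"y": -0.002,"z": 0.005,"ax": 0,"ay": 0,"az": 0,"fingers": 0},{"x": 0,"y": -0.002,"z": 0.005,"ax": 0,"ay": 0,"az": 0,"fingers": 0},{"x": 0,"y": -0.002,"z": 0.005,"ax": 0,"ay": 0,"az": 0,"fingers": 0.15}])

```text
clock: 41.05
eef_pos: [0.5424, -0.0056, 0.1211]
tool_rot: [0.929, 0.3, 0.071, 0.207]
ft_force: [-0.4, -0.4, -0.5]
gripper_width: 0.148
finger_force: 0.2
```

Request:
servo_tool(plan=[{"x": 0,"y": 0,"z": 0,"ax": 0,"ay": 0,"az": 0,"fingers": 0.25},{"x": 0,"y": 0,"z": 0,"ax": 0,"ay": 0,"az": 0,"fingers": 0.4},{"x": 0,"y": 0,"z": 0,"ax": 0,"ay": 0,"az": 0,"fingers": 0.5},{"x": 0,"y": 0,"z": -0.04,"ax": 0,"ay": 0,"az": 0,"fingers": 0.5},{"x": 0,"y": 0,"z": -0.085,"ax": 0,"ay": 0,"az": 0,"fingers": 0.5}])

```text
clock: 41.55
eef_pos: [0.519, 0.0231, 0.1958]
tool_rot: [0.929, 0.3, 0.067, 0.206]
ft_force: [1.3, 0.2, 0.2]
gripper_width: 0.502
finger_force: 0.0
```

```bash
python3 - <<'E'
from h import *
c=cam('side');cam('top')
cv2.imwrite('pics/s3.png',cv2.resize(c['pixels'][150:350,200:480],(700,500)))
plan([((.47,.047,.20),ori(-72,-10),'a'),((.4405,.0462,.12),ori(-90),'blue')])
E
```

```text
t 41.65 eef [0.5233 0.0245 0.204 ] q [ 0.   -0.09  2.12 -0.46  0.88  1.2 ] w 0.504 F [0.8 0.4 1. ] ff 0.0
a xyz [-0.03, -0.046, -0.018] a [0.27, -0.11, 0.3]
blue xyz [-0.029, -0.022, 0.077] a [0.17, -0.03, 0.31]
```

View pics/s3.png

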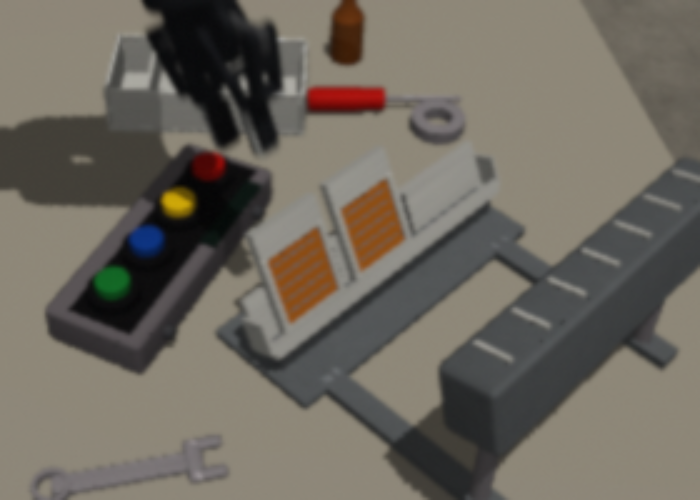

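Request:
servo_tool(plan=[{"x": -0.006,"y": -0.009,"z": -0.004,"ax": 0.05,"ay": -0.02,"az": 0.06,"fingers": 0},{"x": -0.012,"y": -0.018,"z": -0.007,"ax": 0.11,"ay": -0.04,"az": 0.12,"fingers": 0},{"x": -0.018,"y": -0.028,"z": -0.011,"ax": 0.16,"ay": -0.07,"az": 0.18,"fingers": 0},{"x": -0.024,"y": -0.037,"z": -0.015,"ax": 0.22,"ay": -0.09,"az": 0.24,"fingers": 0},{"x": -0.03,"y": -0.046,"z": -0.018,"ax": 0.27,"ay": -0.11,"az": 0.3,"fingers": 0}])

```text
clock: 42.15
eef_pos: [0.4671, 0.0458, 0.1936]
tool_rot: [0.985, 0.152, 0.008, 0.083]
ft_force: [-0.0, -0.5, 0.5]
gripper_width: 0.001
finger_force: 0.0
```

Request:
servo_tool(plan=[{"x": -0.006,"y": -0.004,"z": 0.015,"ax": 0.03,"ay": -0.01,"az": 0.06,"fingers": 0},{"x": -0.012,"y": -0.009,"z": 0.031,"ax": 0.07,"ay": -0.01,"az": 0.12,"fingers": 0},{"x": -0.018,"y": -0.013,"z": 0.046,"ax": 0.1,"ay": -0.02,"az": 0.19,"fingers": 0},{"x": -0.024,"y": -0.018,"z": 0.062,"ax": 0.14,"ay": -0.02,"az": 0.25,"fingers": 0},{"x": -0.029,"y": -0.022,"z": 0.077,"ax": 0.17,"ay": -0.03,"az": 0.31,"fingers": 0}])

```text
clock: 42.65
eef_pos: [0.4358, 0.0448, 0.1134]
tool_rot: [1.0, -0.003, -0.007, -0.0]
ft_force: [-0.1, -0.4, -0.2]
gripper_width: -0.002
finger_force: 0.0
```

```bash
python3 - <<'E'
from h import *
cam('top');cam('top');plan([((.4405,.0462,.085),ori(-90),'blue'),((.4405,.0462,.079),ori(-90),'p')])
E
```

```text
t 42.75 eef [0.4341 0.0447 0.1118] q [-0.13 -0.07  2.24 -0.    0.98  1.45] w 0.0 F [-0.3  0.5  0.1] ff 0.0
blue xyz [0.007, -0.002, 0.027] a [0.0, 0.02, -0.0]
p xyz [-0.0, 0.0, 0.006] a [0.0, -0.0, -0.0]
```

Request:
servo_tool(plan=[{"x": 0.005,"y": -0.002,"z": 0.01,"ax": 0,"ay": 0.02,"az": 0,"fingers": 0},{"x": 0.005,"y": -0.002,"z": 0.02,"ax": 0,"ay": 0.02,"az": 0,"fingers": 0},{"x": 0.005,"y": -0.002,"z": 0.025,"ax": 0,"ay": 0.02,"az": 0,"fingers": 0},{"x": 0.005,"y": -0.002,"z": 0.028,"ax": 0,"ay": 0.02,"az": 0,"fingers": 0},{"x": 0.005,"y": -0.002,"z": 0.028,"ax": 0,"ay": 0.02,"az": 0,"fingers": 0}])

```text
clock: 43.25
eef_pos: [0.4407, 0.0471, 0.086]
tool_rot: [1.0, -0.002, 0.003, 0.0]
ft_force: [0.5, 0.8, 1.1]
gripper_width: 0.001
finger_force: 0.0
```

Request:
servo_tool(plan=[{"x": 0,"y": 0,"z": 0.003,"ax": 0,"ay": 0,"az": 0,"fingers": 0},{"x": 0,"y": 0,"z": 0.006,"ax": 0,"ay": 0,"az": 0,"fingers": 0},{"x": 0,"y": 0,"z": 0.006,"ax": 0,"ay": 0,"az": 0,"fingers": 0},{"x": 0,"y": 0,"z": 0.006,"ax": 0,"ay": 0,"az": 0,"fingers": 0},{"x": 0,"y": 0,"z": 0.006,"ax": 0,"ay": 0,"az": 0,"fingers": 0}])

```text
clock: 43.75
eef_pos: [0.4415, 0.0469, 0.0808]
tool_rot: [1.0, -0.002, 0.004, 0.0]
ft_force: [0.9, -0.2, 3.8]
gripper_width: -0.003
finger_force: 1.6
```

Needs about 4 mm more to bottom out, then lift.

Request:
servo_tool(plan=[{"x": 0,"y": 0,"z": 0.002,"ax": 0,"ay": 0,"az": 0,"fingers": 0},{"x": 0,"y": 0,"z": 0.004,"ax": 0,"ay": 0,"az": 0,"fingers": 0},{"x": 0,"y": 0,"z": 0.004,"ax": 0,"ay": 0,"az": 0,"fingers": 0},{"x": 0,"y": 0,"z": 0.004,"ax": 0,"ay": 0,"az": 0,"fingers": 0},{"x": 0,"y": 0,"z": 0.004,"ax": 0,"ay": 0,"az": 0,"fingers": 0}])

```text
clock: 44.25
eef_pos: [0.4416, 0.047, 0.0779]
tool_rot: [1.0, -0.002, 0.003, 0.0]
ft_force: [-3.7, 0.4, 13.2]
gripper_width: -0.005
finger_force: 6.8
```

Request:
servo_tool(plan=[{"x": 0,"y": 0,"z": -0.01,"ax": 0,"ay": 0,"az": 0,"fingers": 0},{"x": 0,"y": 0,"z": -0.03,"ax": 0,"ay": 0,"az": 0,"fingers": 0},{"x": 0,"y": 0,"z": -0.05,"ax": 0,"ay": 0,"az": 0,"fingers": 0},{"x": 0,"y": 0,"z": -0.05,"ax": 0,"ay": 0,"az": 0,"fingers": 0},{"x": 0,"y": 0,"z": -0.05,"ax": 0,"ay": 0,"az": 0,"fingers": 0}])

```text
clock: 44.75
eef_pos: [0.4402, 0.0471, 0.1256]
tool_rot: [1.0, -0.002, 0.003, 0.0]
ft_force: [-0.6, -0.5, 0.2]
gripper_width: 0.001
finger_force: 0.0
```

Request:
servo_tool(plan=[{"x": -0.007,"y": 0.01,"z": 0,"ax": 0,"ay": -0.07,"az": 0,"fingers": 0},{"x": -0.013,"y": 0.02,"z": 0,"ax": 0,"ay": -0.14,"az": 0,"fingers": 0},{"x": -0.02,"y": 0.03,"z": 0,"ax": 0,"ay": -0.21,"az": 0,"fingers": 0},{"x": -0.027,"y": 0.04,"z": 0,"ax": 0,"ay": -0.28,"az": 0,"fingers": 0},{"x": -0.033,"y": 0.046,"z": 0,"ax": 0,"ay": -0.35,"az": 0,"fingers": 0}])

```text
clock: 45.25
eef_pos: [0.406, 0.0008, 0.1244]
tool_rot: [0.985, -0.002, -0.174, -0.0]
ft_force: [0.2, 0.2, -0.2]
gripper_width: -0.001
finger_force: 0.0
```

```bash
python3 - <<'E'
from h import *
cam('top');cam('top');plan([((.4078,.0015,.088),ori(-90,0,-20),'c'),((.4078,.0015,.080),ori(-90,0,-20),'p')])
E
```

```text
t 45.35 eef [0.4065 0.0008 0.124 ] q [-0.21  0.04  2.15 -0.07  1.3   1.4 ] w 0.0 F [-0.3  0.3 -0.6] ff 0.0
c xyz [0.013, -0.001, 0.033] a [-0.0, -0.0, -0.0]
p xyz [0.003, 0.0, 0.008] a [-0.0, -0.0, -0.0]
```

Request:
servo_tool(plan=[{"x": 0.005,"y": 0,"z": 0.012,"ax": 0,"ay": 0,"az": 0,"fingers": 0},{"x": 0.01,"y": -0.001,"z": 0.025,"ax": 0,"ay": 0,"az": 0,"fingers": 0},{"x": 0.013,"y": -0.001,"z": 0.033,"ax": 0,"ay": 0,"az": 0,"fingers": 0},{"x": 0.014,"y": -0.001,"z": 0.037,"ax": 0,"ay": 0,"az": 0,"fingers": 0},{"x": 0.014,"y": -0.001,"z": 0.037,"ax": 0,"ay": 0,"az": 0,"fingers": 0}])

```text
clock: 45.85
eef_pos: [0.4074, 0.0025, 0.0857]
tool_rot: [0.985, -0.002, -0.172, -0.0]
ft_force: [0.3, 0.2, 0.1]
gripper_width: -0.0
finger_force: 0.0
```

Request:
servo_tool(plan=[{"x": 0.001,"y": 0,"z": 0.003,"ax": 0,"ay": 0,"az": 0,"fingers": 0},{"x": 0.002,"y": 0,"z": 0.006,"ax": 0,"ay": 0,"az": 0,"fingers": 0},{"x": 0.003,"y": 0,"z": 0.008,"ax": 0,"ay": 0,"az": 0,"fingers": 0},{"x": 0.003,"y": 0,"z": 0.008,"ax": 0,"ay": 0,"az": 0,"fingers": 0},{"x": 0.003,"y": 0,"z": 0.008,"ax": 0,"ay": 0,"az": 0,"fingers": 0}])

```text
clock: 46.35
eef_pos: [0.4085, 0.0021, 0.0791]
tool_rot: [0.985, -0.002, -0.171, -0.0]
ft_force: [-1.6, 1.7, 8.0]
gripper_width: -0.001
finger_force: 3.8
```

Request:
servo_tool(plan=[{"x": 0,"y": 0,"z": -0.01,"ax": 0,"ay": 0,"az": 0,"fingers": 0},{"x": 0,"y": 0,"z": -0.03,"ax": 0,"ay": 0,"az": 0,"fingers": 0},{"x": 0,"y": 0,"z": -0.05,"ax": 0,"ay": 0,"az": 0,"fingers": 0},{"x": 0,"y": 0,"z": -0.06,"ax": 0,"ay": 0,"az": 0,"fingers": 0},{"x": 0,"y": 0,"z": -0.06,"ax": 0,"ay": 0,"az": 0,"fingers": 0}])

```text
clock: 46.85
eef_pos: [0.4302, 0.0018, 0.136]
tool_rot: [0.986, -0.002, -0.168, 0.001]
ft_force: [0.6, 0.2, 0.1]
gripper_width: 0.003
finger_force: 0.0
```

```bash
python3 - <<'E'
from h import *
c=cam('top','top2.png');cam('top');plan([((.501,.1347,.125),ori(-90),'red')])
img=c['pixels'];roi=img[215:375,90:225]
cv2.imwrite('pics/c3.png',cv2.resize(roi,None,fx=3.7,fy=3.7,interpolation=cv2.INTER_CUBIC))
E
```

```text
t 46.95 eef [0.4283 0.0021 0.134 ] q [-0.2   0.07  2.09 -0.07  1.32  1.41] w -0.002 F [-0.1  0.1 -0.1] ff 0.0
red xyz [0.071, -0.133, -0.016] a [0.0, 0.34, -0.0]
```

View pics/c3.png

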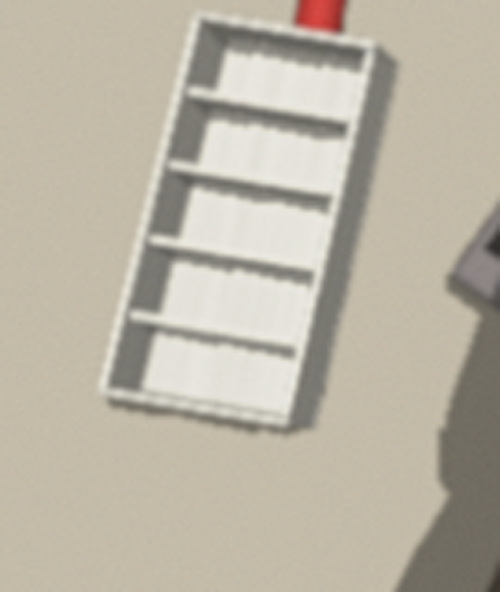

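Request:
servo_tool(plan=[{"x": 0.014,"y": -0.027,"z": -0.02,"ax": 0,"ay": 0.07,"az": 0,"fingers": 0},{"x": 0.028,"y": -0.053,"z": -0.03,"ax": 0,"ay": 0.14,"az": 0,"fingers": 0},{"x": 0.042,"y": -0.08,"z": -0.03,"ax": 0,"ay": 0.21,"az": 0,"fingers": 0},{"x": 0.056,"y": -0.107,"z": -0.025,"ax": 0,"ay": 0.28,"az": 0,"fingers": 0},{"x": 0.071,"y": -0.133,"z": -0.016,"ax": 0,"ay": 0.34,"az": 0,"fingers": 0}])

```text
clock: 47.45
eef_pos: [0.5012, 0.1359, 0.1248]
tool_rot: [1.0, -0.002, -0.0, 0.0]
ft_force: [0.0, -0.6, -0.5]
gripper_width: 0.004
finger_force: 0.0
```

Request:
servo_tool(plan=[{"x": 0,"y": 0,"z": 0,"ax": 0,"ay": 0,"az": 0,"fingers": 0},{"x": 0,"y": 0,"z": 0,"ax": 0,"ay": 0,"az": 0,"fingers": 0},{"x": 0,"y": 0,"z": 0,"ax": 0,"ay": 0,"az": 0,"fingers": 0},{"x": 0,"y": 0,"z": 0,"ax": 0,"ay": 0,"az": 0,"fingers": 0},{"x": 0,"y": 0,"z": 0,"ax": 0,"ay": 0,"az": 0,"fingers": 0}])

```text
clock: 47.95
eef_pos: [0.5016, 0.1341, 0.1259]
tool_rot: [1.0, -0.002, -0.001, 0.0]
ft_force: [-0.5, -0.2, -0.2]
gripper_width: 0.001
finger_force: 0.0
```

Request:
servo_tool(plan=[{"x": 0,"y": 0,"z": 0,"ax": 0,"ay": 0,"az": 0,"fingers": 0},{"x": 0,"y": 0,"z": 0,"ax": 0,"ay": 0,"az": 0,"fingers": 0},{"x": 0,"y": 0,"z": 0,"ax": 0,"ay": 0,"az": 0,"fingers": 0},{"x": 0,"y": 0,"z": 0,"ax": 0,"ay": 0,"az": 0,"fingers": 0},{"x": 0,"y": 0,"z": 0,"ax": 0,"ay": 0,"az": 0,"fingers": 0}])

```text
clock: 48.45
eef_pos: [0.5012, 0.1348, 0.1256]
tool_rot: [1.0, -0.002, -0.002, 0.0]
ft_force: [-0.6, 0.1, -0.4]
gripper_width: -0.006
finger_force: 0.0
```

Request:
servo_tool(plan=[{"x": 0,"y": 0,"z": 0,"ax": 0,"ay": 0,"az": 0,"fingers": 0},{"x": 0,"y": 0,"z": 0,"ax": 0,"ay": 0,"az": 0,"fingers": 0},{"x": 0,"y": 0,"z": 0,"ax": 0,"ay": 0,"az": 0,"fingers": 0},{"x": 0,"y": 0,"z": 0,"ax": 0,"ay": 0,"az": 0,"fingers": 0},{"x": 0,"y": 0,"z": 0,"ax": 0,"ay": 0,"az": 0,"fingers": 0}])

```text
clock: 48.95
eef_pos: [0.5012, 0.1348, 0.1255]
tool_rot: [1.0, -0.002, -0.002, 0.0]
ft_force: [-0.9, 0.7, -0.1]
gripper_width: 0.004
finger_force: 0.0
```

Request:
servo_tool(plan=[{"x": 0,"y": 0,"z": 0,"ax": 0,"ay": 0,"az": 0,"fingers": 0},{"x": 0,"y": 0,"z": 0,"ax": 0,"ay": 0,"az": 0,"fingers": 0},{"x": 0,"y": 0,"z": 0,"ax": 0,"ay": 0,"az": 0,"fingers": 0},{"x": 0,"y": 0,"z": 0,"ax": 0,"ay": 0,"az": 0,"fingers": 0},{"x": 0,"y": 0,"z": 0,"ax": 0,"ay": 0,"az": 0,"fingers": 0}])

```text
clock: 49.45
eef_pos: [0.5012, 0.1348, 0.1256]
tool_rot: [1.0, -0.002, -0.002, 0.0]
ft_force: [1.0, 0.4, 0.2]
gripper_width: -0.001
finger_force: 0.0
```

```bash
python3 - <<'E'
from h import *
plan([((.5015,.135,.086),ori(-90),'c'),((.5015,.135,.077),ori(-90),'p')])
c=cam('top')
T=np.array([onz(c,90+x/3.7,215+y/3.7,.052) for x,y in((197,12),(380,42),(297,430),(103,393))]);print('tote',T.mean(0).round(4))
for i,j in((3,0),(2,1),(1,0),(2,3)): d=T[j]-T[i];print(np.linalg.norm(d).round(4),np.degrees(np.arctan2(d[1],d[0])).round(2))
E
```

```text
t 49.45 eef [0.5012 0.1348 0.1256] q [ 0.07  0.09  2.05 -0.    1.    1.64] w -0.001 F [1.  0.4 0.2] ff 0.0
c xyz [0.0, -0.0, 0.04] a [0.0, 0.0, -0.0]
p xyz [0.0, -0.0, 0.009] a [0.0, 0.0, -0.0]
tote [0.5138 0.2903 0.052 ]
0.1978 -10.51
0.2004 -9.94
0.0961 79.53
0.0982 78.0
```

Request:
servo_tool(plan=[{"x": 0,"y": 0,"z": 0.01,"ax": 0,"ay": 0,"az": 0,"fingers": 0},{"x": 0,"y": 0,"z": 0.02,"ax": 0,"ay": 0,"az": 0,"fingers": 0},{"x": 0,"y": 0,"z": 0.03,"ax": 0,"ay": 0,"az": 0,"fingers": 0},{"x": 0,"y": 0,"z": 0.037,"ax": 0,"ay": 0,"az": 0,"fingers": 0},{"x": 0,"y": 0,"z": 0.039,"ax": 0,"ay": 0,"az": 0,"fingers": 0}])

```text
clock: 50.0
eef_pos: [0.5001, 0.1347, 0.0848]
tool_rot: [1.0, -0.002, -0.003, 0.0]
ft_force: [-0.3, 0.2, -0.9]
gripper_width: 0.0
finger_force: 0.0
```

Request:
servo_tool(plan=[{"x": 0,"y": 0,"z": 0.003,"ax": 0,"ay": 0,"az": 0,"fingers": 0},{"x": 0,"y": 0,"z": 0.006,"ax": 0,"ay": 0,"az": 0,"fingers": 0},{"x": 0,"y": 0,"z": 0.009,"ax": 0,"ay": 0,"az": 0,"fingers": 0},{"x": 0,"y": 0,"z": 0.01,"ax": 0,"ay": 0,"az": 0,"fingers": 0},{"x": 0,"y": 0,"z": 0.01,"ax": 0,"ay": 0,"az": 0,"fingers": 0}])

```text
clock: 50.5
eef_pos: [0.5012, 0.1348, 0.078]
tool_rot: [1.0, -0.002, -0.002, 0.0]
ft_force: [-5.8, -1.0, 10.4]
gripper_width: -0.001
finger_force: 4.8
```

Request:
servo_tool(plan=[{"x": 0,"y": 0,"z": 0.001,"ax": 0,"ay": 0,"az": 0,"fingers": 0},{"x": 0,"y": 0,"z": 0.001,"ax": 0,"ay": 0,"az": 0,"fingers": 0},{"x": 0,"y": 0,"z": 0.001,"ax": 0,"ay": 0,"az": 0,"fingers": 0},{"x": 0,"y": 0,"z": 0.001,"ax": 0,"ay": 0,"az": 0,"fingers": 0},{"x": 0,"y": 0,"z": 0.001,"ax": 0,"ay": 0,"az": 0,"fingers": 0}])

```text
clock: 51.0
eef_pos: [0.5012, 0.1348, 0.0779]
tool_rot: [1.0, -0.002, -0.002, 0.001]
ft_force: [-7.8, -1.4, 13.8]
gripper_width: -0.002
finger_force: 7.2
```

Request:
servo_tool(plan=[{"x": 0,"y": 0,"z": -0.02,"ax": 0,"ay": 0,"az": 0,"fingers": 0},{"x": 0,"y": 0,"z": -0.05,"ax": 0,"ay": 0,"az": 0,"fingers": 0},{"x": 0,"y": 0,"z": -0.09,"ax": 0,"ay": 0,"az": 0,"fingers": 0},{"x": 0,"y": 0,"z": -0.12,"ax": 0,"ay": 0,"az": 0,"fingers": 0},{"x": 0,"y": 0,"z": -0.14,"ax": 0,"ay": 0,"az": 0,"fingers": 0}])

```text
clock: 51.5
eef_pos: [0.5029, 0.135, 0.2187]
tool_rot: [1.0, -0.002, 0.001, 0.0]
ft_force: [0.5, 0.2, -0.7]
gripper_width: -0.001
finger_force: 0.0
```

```bash
python3 - <<'E'
from h import *
cam('side');cam('side');plan([((.55,.10,.22),ori(-72,-12),'v'),(st(0,.07),OA,'pre'),(st(0,0),OA,'g')])
E
```

```text
t 51.6 eef [0.5039 0.1351 0.2196] q [ 0.07 -0.03  1.99 -0.    1.18  1.64] w 0.001 F [0.7 0.3 0.6] ff 0.0
v xyz [0.046, 0.035, -0.0] a [-0.21, 0.03, -0.32]
pre xyz [0.036, 0.034, 0.048] a [-0.22, 0.1, -0.29]
g xyz [-0.001, -0.001, 0.07] a [-0.0, -0.0, -0.0]
```

Request:
servo_tool(plan=[{"x": 0.009,"y": 0.007,"z": 0,"ax": -0.04,"ay": 0.01,"az": -0.06,"fingers": 0.6},{"x": 0.018,"y": 0.014,"z": 0,"ax": -0.08,"ay": 0.01,"az": -0.13,"fingers": 0.6},{"x": 0.028,"y": 0.021,"z": 0,"ax": -0.13,"ay": 0.02,"az": -0.19,"fingers": 0.6},{"x": 0.037,"y": 0.028,"z": 0,"ax": -0.17,"ay": 0.02,"az": -0.26,"fingers": 0.6},{"x": 0.046,"y": 0.035,"z": 0,"ax": -0.21,"ay": 0.03,"az": -0.32,"fingers": 0.6}])

```text
clock: 52.1
eef_pos: [0.5473, 0.0995, 0.2132]
tool_rot: [0.982, 0.159, 0.012, 0.105]
ft_force: [-1.1, 0.3, 0.3]
gripper_width: 0.598
finger_force: 0.0
```

Request:
servo_tool(plan=[{"x": 0.009,"y": 0.009,"z": 0.01,"ax": -0.06,"ay": 0.03,"az": -0.07,"fingers": 0.6},{"x": 0.018,"y": 0.017,"z": 0.02,"ax": -0.11,"ay": 0.05,"az": -0.15,"fingers": 0.6},{"x": 0.027,"y": 0.026,"z": 0.035,"ax": -0.16,"ay": 0.07,"az": -0.22,"fingers": 0.6},{"x": 0.036,"y": 0.034,"z": 0.048,"ax": -0.22,"ay": 0.1,"az": -0.29,"fingers": 0.6},{"x": 0.036,"y": 0.034,"z": 0.048,"ax": -0.22,"ay": 0.1,"az": -0.29,"fingers": 0.6}])

```text
clock: 52.6
eef_pos: [0.5925, 0.0695, 0.1704]
tool_rot: [0.93, 0.301, 0.06, 0.203]
ft_force: [0.8, 0.4, -0.4]
gripper_width: 0.599
finger_force: 0.0
```

```bash
python3 - <<'E'
from h import *
cam('side');cam('side');plan([(st(0,0),OA,'g')])
E
```

```text
t 52.7 eef [0.5939 0.0699 0.1737] q [ 0.08  0.14  1.94 -0.48  0.89  1.31] w 0.6 F [0.1 0.4 0.3] ff 0.0
g xyz [0.003, 0.005, 0.065] a [-0.01, 0.01, -0.0]
```

Request:
servo_tool(plan=[{"x": 0.003,"y": 0.005,"z": 0.005,"ax": -0.01,"ay": 0.01,"az": 0,"fingers": 0.6},{"x": 0.003,"y": 0.005,"z": 0.025,"ax": -0.01,"ay": 0.01,"az": 0,"fingers": 0.6},{"x": 0.003,"y": 0.005,"z": 0.045,"ax": -0.01,"ay": 0.01,"az": 0,"fingers": 0.6},{"x": 0.003,"y": 0.005,"z": 0.065,"ax": -0.01,"ay": 0.01,"az": 0,"fingers": 0.6},{"x": 0.003,"y": 0.005,"z": 0.065,"ax": -0.01,"ay": 0.01,"az": 0,"fingers": 0.5}])

```text
clock: 53.2
eef_pos: [0.6147, 0.0447, 0.1161]
tool_rot: [0.929, 0.3, 0.068, 0.207]
ft_force: [-0.6, 0.2, -1.1]
gripper_width: 0.499
finger_force: 0.0
```

Request:
servo_tool(plan=[{"x": 0,"y": 0,"z": 0,"ax": 0,"ay": 0,"az": 0,"fingers": 0.3},{"x": 0,"y": 0,"z": 0,"ax": 0,"ay": 0,"az": 0,"fingers": 0.15},{"x": 0,"y": 0,"z": 0,"ax": 0,"ay": 0,"az": 0,"fingers": 0},{"x": 0,"y": 0,"z": 0,"ax": 0,"ay": 0,"az": 0,"fingers": 0},{"x": 0,"y": 0,"z": 0,"ax": 0,"ay": 0,"az": 0,"fingers": 0}])

```text
clock: 53.7
eef_pos: [0.6163, 0.0462, 0.12]
tool_rot: [0.928, 0.301, 0.071, 0.207]
ft_force: [-2.4, 2.7, 5.7]
gripper_width: 0.095
finger_force: 51.1
```

Request:
servo_tool(plan=[{"x": 0,"y": 0,"z": 0,"ax": 0,"ay": 0,"az": 0,"fingers": 0},{"x": 0,"y": 0.002,"z": -0.02,"ax": 0,"ay": 0,"az": 0,"fingers": 0},{"x": 0,"y": 0.002,"z": -0.05,"ax": 0,"ay": 0,"az": 0,"fingers": 0},{"x": 0,"y": 0.002,"z": -0.09,"ax": 0,"ay": 0,"az": 0,"fingers": 0},{"x": 0,"y": 0.002,"z": -0.12,"ax": 0,"ay": 0,"az": 0,"fingers": 0}])

```text
clock: 54.2
eef_pos: [0.5856, 0.0857, 0.229]
tool_rot: [0.928, 0.301, 0.07, 0.207]
ft_force: [1.3, -0.2, -1.7]
gripper_width: 0.092
finger_force: 50.0
```

```bash
cat >> h.py <<'E'
TY=-10.3;TC=np.array([.5138,.2903])
def tot(x,z): return (*(TC+x*np.array([np.cos(np.radians(TY)),np.sin(np.radians(TY))])),z)
OT=ori(TY)
E
python3 - <<'E'
from h import *
cam('side');cam('side');plan([(tot(.039,.26),OT,'a'),(tot(.039,.17),OT,'b'),(tot(.039,.1),OT,'c')])
E
```

```text
t 54.3 eef [0.5878 0.0865 0.2329] q [ 0.12  0.06  1.92 -0.46  0.98  1.29] w 0.089 F [ 0.8  0.2 -0.5] ff 50.0
a xyz [0.073, -0.126, -0.084] a [0.36, 0.13, -0.62]
a xyz [0.029, -0.015, -0.006] a [0.07, 0.03, -0.13]
b xyz [-0.0, -0.0, 0.09] a [-0.0, -0.01, -0.0]
c xyz [0.0, -0.0, 0.07] a [-0.0, 0.0, -0.0]
```

Request:
servo_tool(plan=[{"x": 0.015,"y": -0.025,"z": -0.017,"ax": 0.07,"ay": 0.03,"az": -0.12,"fingers": 0},{"x": 0.03,"y": -0.05,"z": -0.034,"ax": 0.14,"ay": 0.05,"az": -0.25,"fingers": 0},{"x": 0.044,"y": -0.076,"z": -0.05,"ax": 0.22,"ay": 0.08,"az": -0.37,"fingers": 0},{"x": 0.059,"y": -0.1,"z": -0.067,"ax": 0.29,"ay": 0.1,"az": -0.5,"fingers": 0},{"x": 0.073,"y": -0.126,"z": -0.084,"ax": 0.36,"ay": 0.13,"az": -0.62,"fingers": 0}])

```text
clock: 54.8
eef_pos: [0.5566, 0.2497, 0.2485]
tool_rot: [0.807, 0.59, 0.007, 0.031]
ft_force: [0.3, 1.0, -0.4]
gripper_width: 0.093
finger_force: 49.9
```

Request:
servo_tool(plan=[{"x": 0.015,"y": -0.008,"z": -0.003,"ax": 0.03,"ay": 0.01,"az": -0.06,"fingers": 0},{"x": 0.029,"y": -0.015,"z": -0.006,"ax": 0.07,"ay": 0.03,"az": -0.13,"fingers": 0},{"x": 0.029,"y": -0.015,"z": -0.006,"ax": 0.07,"ay": 0.03,"az": -0.13,"fingers": 0},{"x": 0.029,"y": -0.015,"z": -0.006,"ax": 0.07,"ay": 0.03,"az": -0.13,"fingers": 0},{"x": 0.029,"y": -0.015,"z": -0.006,"ax": 0.07,"ay": 0.03,"az": -0.13,"fingers": 0}])

```text
clock: 55.3
eef_pos: [0.5514, 0.2807, 0.2534]
tool_rot: [0.769, 0.639, -0.003, -0.004]
ft_force: [0.3, -0.1, -0.3]
gripper_width: 0.089
finger_force: 49.9
```

```bash
python3 - <<'E'
from h import *
cam('side');cam('side');plan([(tot(.039,.17),OT,'b'),(tot(.039,.103),OT,'c')])
E
```

```text
t 55.4 eef [0.5514 0.2809 0.2541] q [0.31 0.17 1.72 0.01 1.27 0.49] w 0.093 F [ 1.2 -0.3 -1.4] ff 49.9
b xyz [0.002, 0.001, 0.084] a [-0.01, -0.0, -0.0]
c xyz [0.0, 0.0, 0.067] a [0.0, -0.0, -0.0]
```

Request:
servo_tool(plan=[{"x": 0.002,"y": 0.001,"z": 0.025,"ax": 0,"ay": 0,"az": 0,"fingers": 0},{"x": 0.002,"y": 0.001,"z": 0.055,"ax": 0,"ay": 0,"az": 0,"fingers": 0},{"x": 0.002,"y": 0.001,"z": 0.08,"ax": 0,"ay": 0,"az": 0,"fingers": 0},{"x": 0.002,"y": 0.001,"z": 0.1,"ax": 0,"ay": 0,"az": 0,"fingers": 0},{"x": 0.002,"y": 0.001,"z": 0.12,"ax": 0,"ay": 0,"az": 0,"fingers": 0}])

```text
clock: 55.9
eef_pos: [0.5517, 0.2834, 0.1336]
tool_rot: [0.769, 0.639, -0.002, -0.004]
ft_force: [0.2, 0.3, -1.4]
gripper_width: 0.096
finger_force: 50.0
```

Request:
servo_tool(plan=[{"x": 0,"y": 0,"z": 0.01,"ax": 0,"ay": 0,"az": 0,"fingers": 0},{"x": 0,"y": 0,"z": 0.02,"ax": 0,"ay": 0,"az": 0,"fingers": 0},{"x": 0,"y": 0,"z": 0.027,"ax": 0,"ay": 0,"az": 0,"fingers": 0},{"x": 0,"y": 0,"z": 0.031,"ax": 0,"ay": 0,"az": 0,"fingers": 0},{"x": 0,"y": 0,"z": 0.031,"ax": 0,"ay": 0,"az": 0,"fingers": 0}])

```text
clock: 56.4
eef_pos: [0.5516, 0.2842, 0.1036]
tool_rot: [0.769, 0.639, -0.002, -0.004]
ft_force: [-0.7, 0.2, -1.4]
gripper_width: 0.091
finger_force: 49.9
```

Request:
servo_tool(plan=[{"x": 0,"y": 0,"z": 0.002,"ax": 0,"ay": 0,"az": 0,"fingers": 0},{"x": 0,"y": 0,"z": 0.004,"ax": 0,"ay": 0,"az": 0,"fingers": 0},{"x": 0,"y": 0,"z": 0.004,"ax": 0,"ay": 0,"az": 0,"fingers": 0},{"x": 0,"y": 0,"z": 0.004,"ax": 0,"ay": 0,"az": 0,"fingers": 0.15},{"x": 0,"y": 0,"z": 0.004,"ax": 0,"ay": 0,"az": 0,"fingers": 0.25}])

```text
clock: 56.9
eef_pos: [0.5519, 0.2843, 0.1002]
tool_rot: [0.769, 0.639, -0.001, -0.004]
ft_force: [0.4, 1.0, -0.2]
gripper_width: 0.252
finger_force: 0.0
```

Request:
servo_tool(plan=[{"x": 0,"y": 0,"z": 0,"ax": 0,"ay": 0,"az": 0,"fingers": 0.4},{"x": 0,"y": 0,"z": 0,"ax": 0,"ay": 0,"az": 0,"fingers": 0.55},{"x": 0,"y": 0,"z": 0,"ax": 0,"ay": 0,"az": 0,"fingers": 0.7},{"x": 0,"y": 0,"z": 0,"ax": 0,"ay": 0,"az": 0,"fingers": 0.8},{"x": 0,"y": 0,"z": -0.03,"ax": 0,"ay": 0,"az": 0,"fingers": 0.8}])

```text
clock: 57.4
eef_pos: [0.5486, 0.2829, 0.125]
tool_rot: [0.769, 0.639, -0.007, -0.006]
ft_force: [-0.5, 0.0, -0.3]
gripper_width: 0.798
finger_force: 0.0
```

Request:
servo_tool(plan=[{"x": 0,"y": 0,"z": -0.03,"ax": 0,"ay": 0,"az": 0,"fingers": 0.8},{"x": 0,"y": 0,"z": -0.06,"ax": 0,"ay": 0,"az": 0,"fingers": 0.7},{"x": 0,"y": 0,"z": -0.1,"ax": 0,"ay": 0,"az": 0,"fingers": 0.6},{"x": 0,"y": 0,"z": -0.12,"ax": 0,"ay": 0,"az": 0,"fingers": 0.6},{"x": 0,"y": 0,"z": -0.12,"ax": 0,"ay": 0,"az": 0,"fingers": 0.6}])

```text
clock: 57.9
eef_pos: [0.5548, 0.2842, 0.2546]
tool_rot: [0.769, 0.639, 0.002, -0.003]
ft_force: [-0.5, 0.7, 0.7]
gripper_width: 0.602
finger_force: 0.0
```

```bash
python3 - <<'E'
from h import *
cam('side');cam('side');plan([((.52,.08,.25),ori(-45,-15),'v'),(st(-.09,.07),OA,'pre'),(st(-.09,0),OA,'g')])
E
```

```text
t 58.0 eef [0.5526 0.2835 0.2491] q [0.31 0.18 1.72 0.01 1.26 0.49] w 0.597 F [0.3 0.6 0.4] ff 0.0
v xyz [-0.206, 0.005, -0.001] a [-0.26, -0.08, 0.6]
pre xyz [-0.041, 0.028, 0.08] a [-0.18, -0.05, 0.15]
g xyz [-0.0, -0.0, 0.07] a [0.0, -0.0, 0.0]
```

Request:
servo_tool(plan=[{"x": -0.041,"y": 0.001,"z": 0,"ax": -0.05,"ay": -0.02,"az": 0.12,"fingers": 0.6},{"x": -0.082,"y": 0.002,"z": 0,"ax": -0.1,"ay": -0.03,"az": 0.24,"fingers": 0.6},{"x": -0.124,"y": 0.003,"z": 0,"ax": -0.16,"ay": -0.05,"az": 0.36,"fingers": 0.6},{"x": -0.165,"y": 0.004,"z": 0,"ax": -0.21,"ay": -0.06,"az": 0.48,"fingers": 0.6},{"x": -0.206,"y": 0.005,"z": -0.001,"ax": -0.26,"ay": -0.08,"az": 0.6,"fingers": 0.6}])

```text
clock: 58.5
eef_pos: [0.5182, 0.0785, 0.2468]
tool_rot: [0.917, 0.377, 0.046, 0.12]
ft_force: [0.1, -0.2, 0.2]
gripper_width: 0.602
finger_force: 0.0
```

Request:
servo_tool(plan=[{"x": -0.01,"y": 0.007,"z": 0.015,"ax": -0.05,"ay": -0.01,"az": 0.04,"fingers": 0.6},{"x": -0.02,"y": 0.014,"z": 0.035,"ax": -0.09,"ay": -0.03,"az": 0.08,"fingers": 0.6},{"x": -0.03,"y": 0.021,"z": 0.055,"ax": -0.14,"ay": -0.04,"az": 0.12,"fingers": 0.6},{"x": -0.041,"y": 0.028,"z": 0.075,"ax": -0.18,"ay": -0.05,"az": 0.15,"fingers": 0.6},{"x": -0.041,"y": 0.028,"z": 0.075,"ax": -0.18,"ay": -0.05,"az": 0.15,"fingers": 0.6}])

```text
clock: 59.0
eef_pos: [0.5197, 0.0177, 0.1784]
tool_rot: [0.929, 0.301, 0.062, 0.205]
ft_force: [-1.2, -0.1, 0.1]
gripper_width: 0.599
finger_force: 0.0
```

```bash
python3 - <<'E'
from h import *
cam('side');c=cam('wrist');plan([(st(-.09,0),OA,'g')])
im=c['pixels']
for y in(-.125,-.055): print(proj(c,S+RS.apply(np.array([.0041,y,.0319])+.095*np.array([-s25,0,c25]))).round(1))
E
```

```text
t 59.1 eef [0.5227 0.0184 0.1829] q [-0.01 -0.06  2.13 -0.47  0.86  1.21] w 0.597 F [0.4 0.6 0.6] ff 0.0
g xyz [0.001, 0.0, 0.074] a [-0.0, -0.0, 0.0]
[319.6 315.8]
[320.5 197.5]
```

Request:
servo_tool(plan=[{"x": 0.001,"y": 0,"z": 0.015,"ax": 0,"ay": 0,"az": 0,"fingers": 0.6},{"x": 0.001,"y": 0,"z": 0.035,"ax": 0,"ay": 0,"az": 0,"fingers": 0.6},{"x": 0.001,"y": 0,"z": 0.055,"ax": 0,"ay": 0,"az": 0,"fingers": 0.6},{"x": 0.001,"y": 0,"z": 0.073,"ax": 0,"ay": 0,"az": 0,"fingers": 0.6},{"x": 0.001,"y": 0,"z": 0.073,"ax": 0,"ay": 0,"az": 0,"fingers": 0.5}])

```text
clock: 59.6
eef_pos: [0.5422, -0.0065, 0.1164]
tool_rot: [0.929, 0.301, 0.066, 0.206]
ft_force: [0.1, 0.5, -0.7]
gripper_width: 0.504
finger_force: 0.0
```

Request:
servo_tool(plan=[{"x": 0,"y": 0,"z": 0,"ax": 0,"ay": 0,"az": 0,"fingers": 0.3},{"x": 0,"y": 0,"z": 0,"ax": 0,"ay": 0,"az": 0,"fingers": 0.15},{"x": 0,"y": 0,"z": 0,"ax": 0,"ay": 0,"az": 0,"fingers": 0},{"x": 0,"y": 0,"z": 0,"ax": 0,"ay": 0,"az": 0,"fingers": 0},{"x": 0,"y": 0,"z": 0,"ax": 0,"ay": 0,"az": 0,"fingers": 0}])

```text
clock: 60.1
eef_pos: [0.5435, -0.0058, 0.12]
tool_rot: [0.928, 0.3, 0.069, 0.207]
ft_force: [-3.1, 3.5, 4.6]
gripper_width: 0.092
finger_force: 50.8
```

Request:
servo_tool(plan=[{"x": 0,"y": 0,"z": 0,"ax": 0,"ay": 0,"az": 0,"fingers": 0},{"x": 0,"y": 0.002,"z": -0.02,"ax": 0,"ay": 0,"az": 0,"fingers": 0},{"x": 0,"y": 0.002,"z": -0.05,"ax": 0,"ay": 0,"az": 0,"fingers": 0},{"x": 0,"y": 0.002,"z": -0.09,"ax": 0,"ay": 0,"az": 0,"fingers": 0},{"x": 0,"y": 0.002,"z": -0.13,"ax": 0,"ay": 0,"az": 0,"fingers": 0}])

```text
clock: 60.6
eef_pos: [0.5101, 0.037, 0.2372]
tool_rot: [0.929, 0.3, 0.067, 0.207]
ft_force: [1.5, -0.3, -1.0]
gripper_width: 0.096
finger_force: 49.7
```

```bash
python3 - <<'E'
from h import *
cam('side');c=cam('top')
roi=c['pixels'][215:375,90:225]
cv2.imwrite('pics/c4.png',cv2.resize(roi,None,fx=3.7,fy=3.7,interpolation=cv2.INTER_CUBIC))
plan([((.49,.16,.28),ori(-25),'v'),(tot(-.039,.25),OT,'a')])
E
```

```text
t 60.7 eef [0.5134 0.0381 0.2435] q [ 0.03 -0.15  2.1  -0.44  0.97  1.19] w 0.093 F [ 1.   0.6 -0.6] ff 49.8
v xyz [0.053, -0.086, -0.081] a [0.44, 0.1, -0.5]
a xyz [0.118, -0.071, 0.03] a [-0.0, 0.0, -0.26]
```

View pics/c4.png

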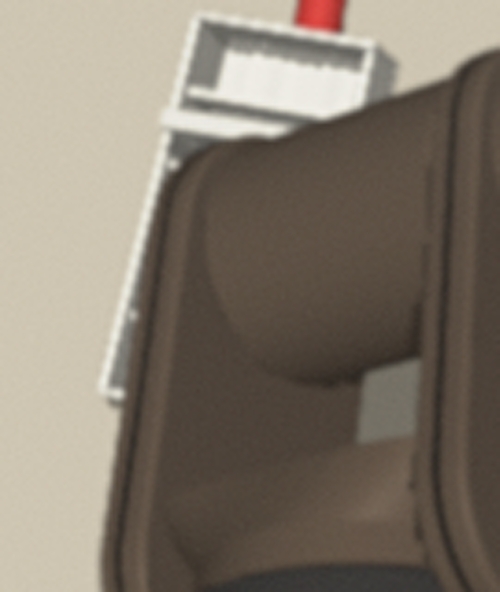

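Request:
servo_tool(plan=[{"x": 0.011,"y": -0.017,"z": -0.016,"ax": 0.09,"ay": 0.02,"az": -0.1,"fingers": 0},{"x": 0.021,"y": -0.034,"z": -0.032,"ax": 0.18,"ay": 0.04,"az": -0.2,"fingers": 0},{"x": 0.032,"y": -0.052,"z": -0.049,"ax": 0.26,"ay": 0.06,"az": -0.3,"fingers": 0},{"x": 0.042,"y": -0.069,"z": -0.065,"ax": 0.35,"ay": 0.08,"az": -0.4,"fingers": 0},{"x": 0.053,"y": -0.086,"z": -0.081,"ax": 0.44,"ay": 0.1,"az": -0.5,"fingers": 0}])

```text
clock: 61.2
eef_pos: [0.4877, 0.1593, 0.2731]
tool_rot: [0.843, 0.538, -0.007, -0.005]
ft_force: [0.1, -0.4, -1.1]
gripper_width: 0.084
finger_force: 49.7
```

Request:
servo_tool(plan=[{"x": 0.03,"y": -0.018,"z": 0.008,"ax": 0,"ay": 0,"az": -0.07,"fingers": 0},{"x": 0.06,"y": -0.036,"z": 0.015,"ax": 0,"ay": 0,"az": -0.13,"fingers": 0},{"x": 0.09,"y": -0.054,"z": 0.022,"ax": 0,"ay": 0,"az": -0.2,"fingers": 0},{"x": 0.118,"y": -0.071,"z": 0.03,"ax": 0,"ay": 0,"az": -0.26,"fingers": 0},{"x": 0.118,"y": -0.071,"z": 0.03,"ax": 0,"ay": 0,"az": -0.26,"fingers": 0}])

```text
clock: 61.7
eef_pos: [0.4722, 0.2979, 0.2408]
tool_rot: [0.766, 0.643, -0.008, -0.005]
ft_force: [-1.3, -0.6, -1.4]
gripper_width: 0.091
finger_force: 49.7
```

```bash
python3 - <<'E'
from h import *
cam('side');cam('side');plan([(tot(-.039,.135),OT,'b'),(tot(-.039,.103),OT,'c')])
E
```

```text
t 61.8 eef [0.4734 0.2956 0.2424] q [0.38 0.05 1.87 0.   1.24 0.55] w 0.09 F [-0.3 -0.4 -1.5] ff 49.7
b xyz [0.003, 0.003, 0.107] a [-0.01, 0.01, 0.0]
c xyz [-0.001, 0.0, 0.032] a [-0.0, -0.0, 0.0]
```

Request:
servo_tool(plan=[{"x": 0.003,"y": 0.002,"z": 0.02,"ax": -0.01,"ay": 0.01,"az": 0,"fingers": 0},{"x": 0.003,"y": 0.002,"z": 0.045,"ax": -0.01,"ay": 0.01,"az": 0,"fingers": 0},{"x": 0.003,"y": 0.002,"z": 0.07,"ax": -0.01,"ay": 0.01,"az": 0,"fingers": 0},{"x": 0.003,"y": 0.002,"z": 0.09,"ax": -0.01,"ay": 0.01,"az": 0,"fingers": 0},{"x": 0.003,"y": 0.002,"z": 0.107,"ax": -0.01,"ay": 0.01,"az": 0,"fingers": 0}])

```text
clock: 62.3
eef_pos: [0.4751, 0.2965, 0.1357]
tool_rot: [0.768, 0.64, 0.001, -0.003]
ft_force: [0.9, 1.2, -1.3]
gripper_width: 0.092
finger_force: 49.7
```

Request:
servo_tool(plan=[{"x": 0,"y": 0,"z": 0.01,"ax": 0,"ay": 0,"az": 0,"fingers": 0},{"x": 0,"y": 0,"z": 0.02,"ax": 0,"ay": 0,"az": 0,"fingers": 0},{"x": 0,"y": 0,"z": 0.028,"ax": 0,"ay": 0,"az": 0,"fingers": 0},{"x": 0,"y": 0,"z": 0.032,"ax": 0,"ay": 0,"az": 0,"fingers": 0},{"x": 0,"y": 0,"z": 0.032,"ax": 0,"ay": 0,"az": 0,"fingers": 0}])

```text
clock: 62.8
eef_pos: [0.475, 0.2985, 0.1049]
tool_rot: [0.768, 0.641, 0.002, -0.003]
ft_force: [-0.7, 0.4, -1.7]
gripper_width: 0.092
finger_force: 49.7
```

Request:
servo_tool(plan=[{"x": 0,"y": 0,"z": 0.002,"ax": 0,"ay": 0,"az": 0,"fingers": 0},{"x": 0,"y": 0,"z": 0.003,"ax": 0,"ay": 0,"az": 0,"fingers": 0},{"x": 0,"y": 0,"z": 0.003,"ax": 0,"ay": 0,"az": 0,"fingers": 0},{"x": 0,"y": 0,"z": 0.003,"ax": 0,"ay": 0,"az": 0,"fingers": 0.15},{"x": 0,"y": 0,"z": 0.003,"ax": 0,"ay": 0,"az": 0,"fingers": 0.25}])

```text
clock: 63.3
eef_pos: [0.4754, 0.2989, 0.1028]
tool_rot: [0.767, 0.641, 0.002, -0.003]
ft_force: [0.3, -0.3, -0.2]
gripper_width: 0.246
finger_force: 0.0
```

Request:
servo_tool(plan=[{"x": 0,"y": 0,"z": 0,"ax": 0,"ay": 0,"az": 0,"fingers": 0.4},{"x": 0,"y": 0,"z": 0,"ax": 0,"ay": 0,"az": 0,"fingers": 0.5},{"x": 0,"y": 0,"z": 0,"ax": 0,"ay": 0,"az": 0,"fingers": 0.6},{"x": 0,"y": 0,"z": 0,"ax": 0,"ay": 0,"az": 0,"fingers": 0.6},{"x": 0,"y": 0,"z": -0.03,"ax": 0,"ay": 0,"az": 0,"fingers": 0.6}])

```text
clock: 63.8
eef_pos: [0.472, 0.2972, 0.128]
tool_rot: [0.768, 0.641, -0.003, -0.005]
ft_force: [0.8, 0.2, -0.8]
gripper_width: 0.596
finger_force: 0.0
```

Request:
servo_tool(plan=[{"x": 0,"y": 0,"z": -0.03,"ax": 0,"ay": 0,"az": 0,"fingers": 0.6},{"x": 0,"y": 0,"z": -0.06,"ax": 0,"ay": 0,"az": 0,"fingers": 0.6},{"x": 0,"y": 0,"z": -0.1,"ax": 0,"ay": 0,"az": 0,"fingers": 0.6},{"x": 0,"y": 0,"z": -0.15,"ax": 0,"ay": 0,"az": 0,"fingers": 0.6},{"x": 0,"y": 0,"z": -0.19,"ax": 0,"ay": 0,"az": 0,"fingers": 0.6}])

```text
clock: 64.3
eef_pos: [0.4754, 0.2971, 0.3251]
tool_rot: [0.767, 0.641, 0.003, -0.003]
ft_force: [1.0, 0.7, 0.1]
gripper_width: 0.603
finger_force: 0.0
```

Request:
servo_tool(plan=[{"x": -0.04,"y": 0,"z": 0,"ax": 0,"ay": 0,"az": 0,"fingers": 0.6},{"x": -0.08,"y": 0,"z": 0,"ax": 0,"ay": 0,"az": 0,"fingers": 0.6},{"x": -0.12,"y": 0,"z": 0,"ax": 0,"ay": 0,"az": 0,"fingers": 0.6},{"x": -0.16,"y": 0,"z": 0,"ax": 0,"ay": 0,"az": 0,"fingers": 0.6},{"x": -0.2,"y": 0,"z": 0,"ax": 0,"ay": 0,"az": 0,"fingers": 0.6}])

```text
clock: 64.8
eef_pos: [0.439, 0.099, 0.3209]
tool_rot: [0.767, 0.641, 0.002, -0.003]
ft_force: [0.8, -1.4, -0.3]
gripper_width: 0.6
finger_force: 0.0
```

```bash
python3 - <<'E'
from h import *
where();c=cam('side');t=cam('top')
# tote region in top: bright thin blobs = board rails (rail top z~.1) ; side: board faces/rails above the rim
for n,cc in(('top',t),('side',c)):
    im=cc['pixels'];h=cv2.cvtColor(im,cv2.COLOR_BGR2HSV)
    g=cv2.inRange(h,np.array((45,90,20)),np.array((85,255,255)));a=cv2.inRange(h,np.array((8,120,60)),np.array((20,255,255)))
    for nm,m in(('green',g),('amber',a)):
        for k in cv2.findContours(m,0,2)[0]:
            if cv2.contourArea(k)>15: print(n,nm,cv2.contourArea(k),cv2.boundingRect(k))
for x in(-.039,.039): print([ (proj(q,tot(x,.004)).round(),proj(q,tot(x,.099)).round()) for q in(t,c)])
E
```

```text
t 64.8 eef [0.439  0.099  0.3209] q [-0.01 -0.28  2.02  0.01  1.4   0.17] w 0.6 F [ 0.8 -1.4 -0.3] ff 0.0
top green 188.0 (303, 319, 17, 17)
top amber 347.0 (110, 181, 33, 27)
top amber 273.0 (620, 141, 20, 35)
top amber 44.0 (46, 112, 18, 16)
top amber 868.5 (6, 78, 37, 33)
side green 172.0 (237, 255, 16, 16)
side green 98.0 (282, 224, 20, 24)
side amber 204.5 (333, 134, 12, 42)
side amber 268.5 (380, 89, 20, 25)
side amber 152.5 (209, 29, 8, 35)
side amber 5247.5 (97, 10, 111, 77)
[(array([160., 296.]), array([143., 291.])), (array([268., 190.]), array([265., 160.]))]
[(array([169., 257.]), array([153., 248.])), (array([298., 191.]), array([297., 161.]))]
```

```bash
python3 - <<'E'
from h import *
t=cam('top')
a=cv2.imread('pics/top2.png')[205:380,90:225].astype(int);b=t['pixels'][205:380,90:225].astype(int)
m=((b.min(2)-a.min(2)>25)).astype(np.uint8)
for k in cv2.findContours(m,0,2)[0]:
    if cv2.contourArea(k)>20:
        r=cv2.minAreaRect(k);bx=cv2.boxPoints(r)+[90,205];p=np.array([onz(t,u,v,.097) for u,v in bx]);print(cv2.contourArea(k),np.array(r[1]).round(1),round(r[2]),(np.array(r[0])+[90,205]).round(1),p.mean(0).round(3),
          'len',np.linalg.norm(p[1]-p[0]).round(3),np.linalg.norm(p[2]-p[1]).round(3))
d=np.abs(a-b).sum(2)
print('corner diff far-left/near-left/near-right',[int(d[y:y+12,x:x+12].mean()) for x,y in((47,8),(22,111),(74,121))])
print([tot(x,.097) for x in(-.039,.039)],get_obs()['clock'])
E
```

```text
251.0 [25. 13.] 90 [217.5 366.5] [0.343 0.163 0.097] len 0.022 0.042
corner diff far-left/near-left/near-right [27, 283, 161]
[(np.float64(0.4754284835205919), np.float64(0.29727328638953765), 0.097), (np.float64(0.5521715164794082), np.float64(0.28332671361046236), 0.097)] 64.95
```

Request:
servo_tool(plan=[{"x": -0.04,"y": 0.01,"z": 0,"ax": 0,"ay": 0,"az": 0,"fingers": 0.6},{"x": -0.08,"y": 0.02,"z": 0,"ax": 0,"ay": 0,"az": 0,"fingers": 0.6},{"x": -0.12,"y": 0.03,"z": 0,"ax": 0,"ay": 0,"az": 0,"fingers": 0.6},{"x": -0.16,"y": 0.04,"z": 0,"ax": 0,"ay": 0,"az": 0,"fingers": 0.6},{"x": -0.2,"y": 0.05,"z": 0,"ax": 0,"ay": 0,"az": 0,"fingers": 0.6}])

```text
clock: 65.45
eef_pos: [0.4538, -0.1059, 0.3195]
tool_rot: [0.767, 0.642, 0.002, -0.003]
ft_force: [0.0, 0.5, 0.0]
gripper_width: 0.601
finger_force: 0.0
```

Request:
servo_tool(plan=[{"x": -0.04,"y": 0,"z": 0,"ax": 0,"ay": 0,"az": 0,"fingers": 0.6},{"x": -0.08,"y": 0,"z": 0,"ax": 0,"ay": 0,"az": 0,"fingers": 0.6},{"x": -0.12,"y": 0,"z": 0,"ax": 0,"ay": 0,"az": 0,"fingers": 0.6},{"x": -0.15,"y": 0,"z": 0,"ax": 0,"ay": 0,"az": 0,"fingers": 0.6},{"x": -0.15,"y": 0,"z": 0,"ax": 0,"ay": 0,"az": 0,"fingers": 0.6}])

```text
clock: 65.95
eef_pos: [0.4267, -0.2551, 0.3179]
tool_rot: [0.768, 0.64, 0.002, -0.003]
ft_force: [0.6, 0.8, -0.3]
gripper_width: 0.6
finger_force: 0.0
```

```bash
python3 - <<'E'
from h import *
where();t=cam('top');s=cam('side')
a=cv2.imread('pics/top2.png')[205:380,90:225].astype(int);b=t['pixels'][205:380,90:225].astype(int)
for sg in(1,-1):
  m=((sg*(b.min(2)-a.min(2))>25)).astype(np.uint8)
  for k in cv2.findContours(m,0,2)[0]:
    if cv2.contourArea(k)>25:
        r=cv2.minAreaRect(k);bx=cv2.boxPoints(r)+[90,205];p=np.array([onz(t,u,v,.097) for u,v in bx]);print(sg,cv2.contourArea(k),np.array(r[1]).round(1),round(r[2]),(np.array(r[0])+[90,205]).round(1),p.mean(0).round(3),
          'len',np.linalg.norm(p[1]-p[0]).round(3),np.linalg.norm(p[2]-p[1]).round(3))
d=np.abs(a-b).sum(2)
print('corners',[int(d[y:y+12,x:x+12].mean()) for x,y in((47,8),(22,111),(74,121))])
h=cv2.cvtColor(s['pixels'],cv2.COLOR_BGR2HSV)
s0=cv2.imread('pics/side0.png')
m=(np.abs(s['pixels'].astype(int)-s0).sum(2)>60).astype(np.uint8)[120:215,205:345]
for k in cv2.findContours(m,0,2)[0]:
    if cv2.contourArea(k)>25: x,y,w,hh=cv2.boundingRect(k);print('side',(x+205,y+120,w,hh))
E
```

```text
t 65.95 eef [ 0.4267 -0.2551  0.3179] q [-0.75 -0.16  1.93  0.    1.38 -0.56] w 0.6 F [ 0.6  0.8 -0.3] ff 0.0
1 1244.5 [78. 30.] 90 [209. 340.] [0.389 0.179 0.097] len 0.053 0.133
1 47.5 [ 6. 10.] 90 [131. 289.] [0.48  0.319 0.097] len 0.017 0.011
1 56.5 [ 6. 20.] 90 [147. 247.] [0.555 0.294 0.097] len 0.036 0.011
-1 339.5 [50.1 12.1] 1 [147.9 297.7] [0.464 0.288 0.097] len 0.021 0.088
-1 367.5 [39.8 13.5] 9 [162.2 255.9] [0.539 0.267 0.097] len 0.024 0.072
corners [3, 2, 3]
side (205, 120, 140, 95)
```

```bash
python3 -c "
from station import close_job
print(close_job())"
```

```text
the job is handed in; nothing more can be done
None
```

I cured both boards present on both faces, switched the lamp off and stood the boards upright in the tote. The job is handed in at about 66 s of the 210 s; `close_job` returned no verdict, and I checked the final board positions only by image difference.

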